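Pick a bead order from the pocket tray

TASK

Pick the bead order from the pocket tray: put every red bar into the yellow tote and every cracked white bar (black band) into the cardboard reject box, and leave the turquoise bar where it lies in its pocket. Then, once all are sorted, swing the tote's carry handle up as far as it goes, against its end stop, ready to be carried off. Keep both boxes standing upright and leave the glue, jars and tape where they are.

Things in the scene. Friction and masses are not known exactly. Their poses are not given: they have to be found in the camera images.
- tray: pale wooden pocket tray fixed to the bench, 188 (x) x 248 (y) x 16 mm. Origin: centre of its underside. Eight pockets 68 (x) x 28 (y) mm, 8 mm deep (floor 8 mm above the bench), centred at x = -42, +42 and y = -90, -30, 30, 90 mm. A bar in a pocket is centred 20 mm above the bench, stands 16 mm out of the tray, and is 36 mm from its neighbours across its width
- r1: whole red bead bar, wanted for the order, 64 mm long and 24 x 24 mm in section, 30 g, flat-sided. Origin at its centre, x along its length. Starts flat in one of the tray's pockets (any one); may be absent
- r2: whole red bead bar, wanted for the order, 64 mm long and 24 x 24 mm in section, 30 g, flat-sided. Origin at its centre, x along its length. Starts flat in one of the tray's pockets (any one); may be absent
- r3: whole red bead bar, wanted for the order, 64 mm long and 24 x 24 mm in section, 30 g, flat-sided. Origin at its centre, x along its length. Starts flat in one of the tray's pockets (any one); may be absent
- r4: whole red bead bar, wanted for the order, 64 mm long and 24 x 24 mm in section, 30 g, flat-sided. Origin at its centre, x along its length. Starts flat in one of the tray's pockets (any one); may be absent
- c1: cracked white bead bar: off-white with a black crack band round its middle, a reject, 64 mm long and 24 x 24 mm in section, 30 g, flat-sided. Origin at its centre, x along its length. Starts flat in one of the tray's pockets (any one); may be absent
- c2: cracked white bead bar: off-white with a black crack band round its middle, a reject, 64 mm long and 24 x 24 mm in section, 30 g, flat-sided. Origin at its centre, x along its length. Starts flat in one of the tray's pockets (any one); may be absent
- c3: cracked white bead bar: off-white with a black crack band round its middle, a reject, 64 mm long and 24 x 24 mm in section, 30 g, flat-sided. Origin at its centre, x along its length. Starts flat in one of the tray's pockets (any one); may be absent
- k1: turquoise bead bar, to be left in its pocket, 64 mm long and 24 x 24 mm in section, 30 g, flat-sided. Origin at its centre, x along its length. Starts flat in one of the tray's pockets (any one); always present
- tote: loose yellow open tote, 150 (x) x 180 (y) x 70 mm high outside, walls 6 mm, floor 6 mm, 0.75 kg. Origin at the centre of its underside, z up. Its carry handle is hinged across its middle; folded, the handle lies out over the tote's -x side and leaves the mouth free
- bail (a joint): angle of the tote's carry handle: 0 = folded level, out over the tote's -x side; grows as it swings up; 1.6 = fully up (just past vertical), at its end stop. The stiff hinge (0.15 N m, about 2 N at the grip) stays where it is left; starts at 0 to 0.5. Hinge line: along the tote's y, above its centre, 58 mm above its underside
- bail_grip (a point): middle of the handle's blue round grip: 16 mm thick, 110 mm long along the tote's y, 125 mm from the hinge line; at joint 0 it is 50 mm clear of the tote's wall. The grip turns with the handle (it can turn between gripping fingers)
- scrap: loose brown cardboard reject box, open, 140 (x) x 160 (y) x 60 mm high outside, walls and floor 5 mm, 0.45 kg. Origin at the centre of its underside, z up
- glue: bystander: white glue bottle, 52 mm wide, 130 mm tall, origin under its centre
- jar: bystander: green jar, 60 mm wide, 60 mm tall, origin under its centre, beyond the tray
- tape: bystander: blue tape roll lying flat, 90 mm wide, 25 mm tall, origin under its centre, beyond the tray
- paint: bystander: red paint jar, 56 mm wide, 75 mm tall, origin under its centre
There are look-alikes about, which are no part of the job. What is shaped like the c3 but purple is not meant. Leave any blue look-alike of the r2 alone.

How it is judged:
By the outcome, as a careful person would: the job done as asked, in the order asked, and still so for the second after the job is handed in, with the robot touching nothing.
Of r1, r2, r3, r4 only 3 to 4 are there at a start; the rules pass over those that are not, and their reading is None.
Of c1, c2, c3 only 2 to 3 are there at a start; the rules pass over those that are not, and their reading is None.
At some moment in a run one of tote, scrap may be knocked a few centimetres aside while the robot is not near it.
Once in a run the grip may slacken for a moment while it holds something.
It also fails if it takes over 210 s, if anything falls off the work surface, if the arm or the gripper's body presses on something with over 40 N, if the wrist force passes 120 N, or if a joint passes its speed limit or range.

ROBOT

A 6-joint arm with a two-finger parallel gripper is mounted at the origin on the work surface. World frame = base frame: x ahead of the robot, y to its left, z up, the work surface at z = 0. Lengths are in m, angles in rad, forces in N, time in s.
With the tool pointing down it reaches from about 0.3 to 0.775 m from the base axis. Payload 14.6 kg.
Tool frame: the origin (TCP) lies at the very end of the fingers, on their centre line; the grasp point (between the pads) lies 19 mm behind it; z points along the fingers, y is the line along which they close (so a half turn about z gives the same grasp; the last joint's range is limited). The gripper opens to 94 mm and grips with 3 to 60 N. Pads are 16 mm wide; open, the fingers measure 119 mm over their backs; the gripper's body (75 mm by 177 mm) begins 78 mm behind the grasp point.
Start: joints at [-1.308, 0.3, 1.521, -0, 1.321, -0.067], TCP at [0.178, -0.52, 0.182] pointing down, gripper open.
Joint ranges: [-3.03, 3.03], [-0.79, 2.21], [0.23, 2.52], [-1.04, 4.18], [0, 3.07], [-2.55, 2.55]. Speed limits (rad/s): [2.22, 2.22, 2.57, 3.14, 3.14, 3.14].

INTERFACE

Orientations are given as [roll, pitch, yaw] about the fixed x, y, z axes, in that order (R = Rz(yaw) Ry(pitch) Rx(roll)).
In Python, from station import ctrl gives the robot as it stands. The module is installed in compiled form; this text tells all that it offers.
- The arm moves only by the tool step_arm, never from a script. Its argument "deltas" is a list of rows, each an object with "dp": the shift along the tool's x, y, z scaled (see below), a list of three; "twist": the turn about the tool's z scaled (see below). In form: [{"dp": [tx, ty, tz], "twist": twist}, ...]. A call has 1 to 12 rows; each row shifts and turns the commanded pose from where the row before left it, along the tool's axes as they then stand; what a row does not reach is not made up. The controller multiplies each number of a shift by 0.04 m and each number of a turn by 4 degrees. A row lasts 1/10 s, in which the tool goes at most 50 mm and 8.59 degrees, less where a joint would pass 70% of its speed; a pose out of reach is approached as far as the arm can. A call with a number of a shift or a turn outside -1 to 1 is refused whole. A call with a gripper value outside its range is refused whole. "gripper" is the opening, from -1 (shut) to 1 (fully open), set as the call begins (left out, the last holds). The fingers move at their own pace and stop on an object; "squeeze" is the grip in N (left out, the last holds). Time passes only in rows, so rows that do not move let the fingers close. It gives the time, the measured TCP pose, the force, the opening and the grip force at its end, in the units of the state.
- ctrl.get_obs(): the state, without advancing time (a new reading comes with each control period).
- ctrl.camera(name): name is "side" or "top"; returns (picture, depth): 400x640x3 uint8, red, green, blue; 400x640 float32, m along the optical axis (not along the pixel's ray), 0 where there is no reading.
- ctrl.get_calibration(name): a dict with "fx", "fy", "cx", "cy" (pixels), "world_to_cam" (4x4, takes a point from world to camera coordinates). Camera axes: x right, y down, z forward; pixel columns grow to the right and rows downward; lengths in m; the calibration is good to about 2 mm. A picture is of the moment at which its call begins. get_calibration takes no time and is no camera call.
- ctrl.hand_in(): hands the job in; it is judged then, once.
Trained networks look in the newest picture that a camera, given by its name, has taken for a name from the list of things; names that differ only in an ending like _2 or _b are one class to them, and where a whole thing is asked for, a point or a joint stands for the part that bears it (a point fixed in the world has none). Each returns a list of dicts, best first, with "conf" (0 to 1); they miss things now and then, are a little off and sometimes report something else, mostly with a low value. They report only what shows in the picture. A call takes as long as a camera call. They do not tell look-alikes from the thing itself.
- ctrl.spot_in(camera, label): "rect" ([left, top, right, bottom] as shares, 0 to 1, of the picture: columns of its width, rows of its height, round what is visible of it).
- ctrl.cut_out(camera, label): "pixels" (400x640 bool, what is visible of it) and "rect" ([left, top, right, bottom] as shares, 0 to 1, of the picture: columns of its width, rows of its height, round what is visible of it).
The state is a dict: "time_s": time; "qpos": joint angles; "joint_vel": joint speeds; "tau": joint torques, N m; "ee_pos": TCP position; "eef_rot": TCP orientation; "force": force on the tool from outside, world axes, zero at the start; "moment": the same for the moment, N m; "grip_width": finger opening in m; "grip_force": force on a finger pad.
Only numpy, scipy, OpenCV 4.12 (cv2) and the standard library are available. Lean on these libraries where they do the work, as an engineer would, in place of code of your own. Each camera call takes 0.05 s, during which the arm holds its last target. There are 200 camera calls.

## Working session

There is one attempt and no reset: what is moved stays moved. The work goes in short steps, Python scripts to look and compute and a tool call to move; the robot and the scene stay as the last step left them, time stands still between calls to the robot, and variables do not carry over. Pictures are saved under pics/ and viewed, at most 14 in all, crops included, and the job is handed in when it is done.

Besides the shell and the picture viewer there is one more tool, called after "Call:" in YAML: its name, and indented under it one key for each argument. step_arm: Moves the arm, as the interface text tells. Its arguments: {"type":"object","properties":{"deltas":{"type":"array"},"gripper":{"type":"number"},"squeeze":{"type":"number"}},"required":["deltas"]}

```bash
mkdir -p pics; cat > h.py <<'E'
import numpy as np, cv2
from station import ctrl
def shot(n,f=None):
    p,d=ctrl.camera(n)
    if f: cv2.imwrite(f'pics/{f}.png',p[:,:,::-1])
    return p,d
def world(n,d):
    c=ctrl.get_calibration(n); v,u=np.mgrid[0:400,0:640]
    P=np.stack([(u-c['cx'])/c['fx']*d,(v-c['cy'])/c['fy']*d,d,np.ones_like(d)],-1)
    W=P@np.linalg.inv(c['world_to_cam']).T
    W=W[...,:3].copy(); W[d<=0]=np.nan
    return W
def box(W,m):
    p=W[m]; p=p[~np.isnan(p[:,0])]
    return p
E
python3 - <<'E'
from h import *
np.set_printoptions(precision=3,suppress=True)
for n in('top','side'):
    p,d=shot(n,n+'0'); W=world(n,d)
    for l in ['tray','r1','c1','k1','tote','bail_grip','scrap','glue','jar','tape','paint']:
        for r in ctrl.cut_out(n,l)[:8]:
            q=box(W,r['pixels'])
            if len(q)<5: continue
            print(n,l,round(r['conf'],2),(np.array(r['rect'])*[640,400,640,400]).astype(int),'med',np.median(q,0),'lo',np.percentile(q,3,0),'hi',np.percentile(q,97,0))
print(ctrl.get_obs())
E
```

```text
top tray 0.83 [252 163 364 252] med [0.565 0.021 0.016] lo [ 0.474 -0.096  0.008] hi [0.658 0.141 0.02 ]
top r1 0.8 [173 143 192 172] med [0.683 0.326 0.023] lo [0.656 0.306 0.007] hi [0.712 0.346 0.028]
top r1 0.73 [288 173 301 202] med [0.608 0.047 0.031] lo [0.58  0.035 0.023] hi [0.639 0.059 0.035]
top r1 0.63 [283 211 299 236] med [0.53  0.058 0.032] lo [0.501 0.044 0.028] hi [0.557 0.069 0.036]
top r1 0.61 [336 213 351 244] med [ 0.513 -0.061  0.032] lo [ 0.487 -0.073  0.026] hi [ 0.542 -0.05   0.036]
top r1 0.57 [311 213 325 239] med [ 0.52  -0.003  0.032] lo [ 0.492 -0.015  0.028] hi [0.549 0.009 0.035]
top r1 0.49 [267 172 280 198] med [0.617 0.106 0.031] lo [0.587 0.094 0.021] hi [0.647 0.118 0.036]
top c1 0.85 [260 203 274 235] med [0.534 0.115 0.032] lo [0.504 0.103 0.015] hi [0.563 0.129 0.036]
top c1 0.83 [310 209 324 238] med [ 0.52  -0.003  0.032] lo [ 0.491 -0.015  0.027] hi [0.551 0.009 0.035]
top c1 0.55 [250 275 277 297] med [0.381 0.123 0.023] lo [0.358 0.1   0.01 ] hi [0.406 0.147 0.027]
top c1 0.53 [317 176 327 206] med [ 0.602 -0.013  0.032] lo [ 0.574 -0.024 
[... 3581 characters left out ...]
742 0.072 0.002] hi [0.822 0.154 0.027]
side paint 0.58 [247 119 265 150] med [ 0.756 -0.197  0.053] lo [ 0.735 -0.232  0.007] hi [ 0.78  -0.187  0.077]
side paint 0.17 [323 196 352 207] med [0.521 0.004 0.03 ] lo [ 0.491 -0.012  0.015] hi [0.55  0.012 0.035]
{'time_s': 1.2, 'qpos': array([-1.308,  0.3  ,  1.521,  0.   ,  1.321, -0.067]), 'joint_vel': array([ 0.001, -0.001, -0.001, -0.001, -0.003, -0.   ]), 'tau': array([ -0.   , -53.167, -35.291,   0.071,   0.021,  -0.   ]), 'ee_pos': array([ 0.178, -0.52 ,  0.182]), 'eef_rot': array([ 3.142, -0.   ,  0.33 ]), 'force': array([0.524, 0.291, 0.595]), 'moment': array([0.027, 0.014, 0.009]), 'grip_force': 0.0, 'grip_width': 0.09410134326876175}
```

View pics/top0.png

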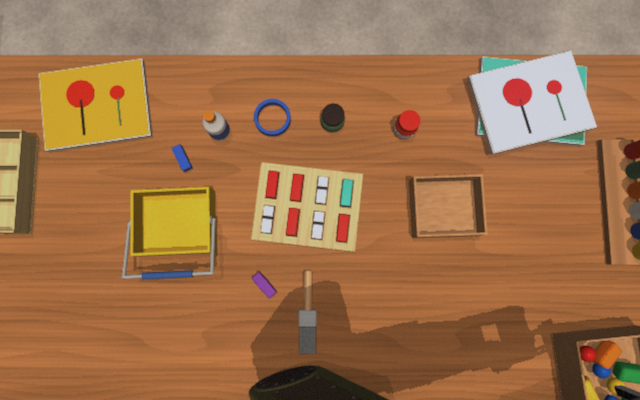

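View pics/side0.png

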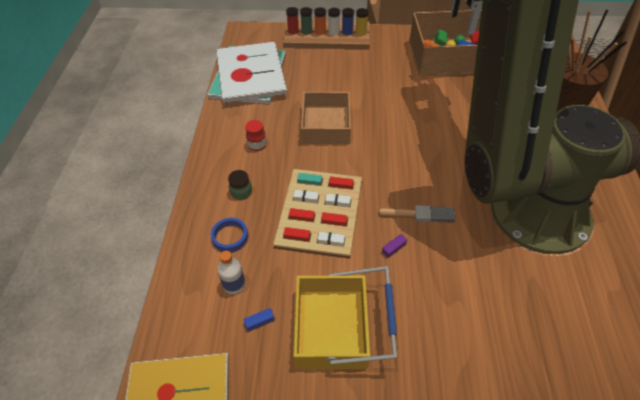

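The views show four red bars (top view at 272,185; 297,188; 292,222; 343,228), three white banded bars (322,190; 268,220; 317,225) and the turquoise bar (347,193). The purple (264,285) and blue (181,158) look-alikes lie outside the tray. Next I fit the grid and the boxes more precisely.

```bash
cat >> h.py <<'E'
np.set_printoptions(precision=4,suppress=True)
def rect(pts):
    (cx,cy),(w,h),a=cv2.minAreaRect(pts[:,:2].astype(np.float32)*1000)
    a=np.deg2rad(a)
    if w>h: w,h,a=h,w,a-np.pi/2   # w along box x
    a=(a+np.pi/2)%np.pi-np.pi/2
    return np.array([cx/1000,cy/1000,a,w/1000,h/1000])
def sub(q,lo,hi): return q[(q[:,2]>lo)&(q[:,2]<hi)]
def boxes(n='top'):
    p,d=shot(n); W=world(n,d); hsv=cv2.cvtColor(p,cv2.COLOR_RGB2HSV); out={}
    near=(W[...,0]>.35)&(W[...,0]<.68)
    m=near&(hsv[...,0]>22)&(hsv[...,0]<32)&(hsv[...,1]>150)&(W[...,1]>.17)&(W[...,1]<.5)&(W[...,2]>.063)&(W[...,2]<.076)
    out['tote']=rect(W[m]) if m.sum()>20 else None
    m=near&(W[...,1]<-.15)&(W[...,1]>-.48)&(W[...,2]>.053)&(W[...,2]<.066)
    out['scrap']=rect(W[m]) if m.sum()>20 else None
    m=near&(hsv[...,0]>105)&(hsv[...,0]<125)&(hsv[...,1]>120)&(W[...,1]>.17)&(W[...,2]>.05)
    out['grip']=np.r_[np.mean(W[m],0),rect(W[m])[2:]] if m.sum()>10 else None
    return out
def go(*targets,yaw=None):
    o=ctrl.get_obs(); p=np.array(o['ee_pos']); y=o['eef_rot'][2]
    print('t',round(o['time_s'],1),'pos',p,'rot',o['eef_rot'],'w',round(o['grip_width'],4))
    for t in targets:
        t=np.array(t); D=t-p; c,s=np.cos(y),np.sin(y)
        print(t,'units xyz',np.array([c*D[0]+s*D[1],s*D[0]-c*D[1],-D[2]])/.04); p=t
    if yaw is not None: print('twist units',np.rad2deg(y-yaw)/4)
E
python3 - <<'E'
from h import *
for n in('top','side'): print(n,boxes(n))
from scipy.optimize import least_squares
slots=[(i,j) for i in(-.042,.042) for j in(-.09,-.03,.03,.09)]
for n in('top','side'):
    p,d=shot(n); W=world(n,d)
    m=(W[...,2]>.0285)&(W[...,2]<.04)&(abs(W[...,0]-.565)<.12)&(abs(W[...,1]-.02)<.15)
    k,lab,st,ce=cv2.connectedComponentsWithStats(m.astype(np.uint8))
    P=[rect(W[lab==i]) for i in range(1,k) if st[i,4]>60]; 
    print(n); print(np.array(P), [round(float(np.median(W[lab==i][:,2])),4) for i in range(1,k) if st[i,4]>60])
    P=np.array(P)
    def f(x):
        c,s=np.cos(x[2]),np.sin(x[2]); G=np.array([(x[0]+c*a-s*b,x[1]+s*a+c*b) for a,b in slots])
        return np.linalg.norm(P[:,None,:2]-G[None],axis=2).min(1)
    r=least_squares(f,[.565,.022,-.12]); print(r.x,f(r.x))
go(yaw=-.12)
E
```

```text
top {'tote': array([0.5269, 0.3356, 0.0475, 0.15  , 0.1836]), 'scrap': array([ 0.5638, -0.3071,  0.0332,  0.14  ,  0.163 ]), 'grip': array([0.407 , 0.3285, 0.0974, 0.0447, 0.0119, 0.1096])}
side {'tote': array([0.5239, 0.3364, 0.0359, 0.1483, 0.1798]), 'scrap': array([ 0.5636, -0.3051,  0.0349,  0.1398,  0.1648]), 'grip': array([0.4052, 0.3324, 0.0983, 0.0535, 0.0099, 0.1052])}
top
[[ 0.6183  0.1066  1.4615  0.0242  0.0634]
 [ 0.6106  0.0479  1.4494  0.0237  0.064 ]
 [ 0.6039 -0.0124  1.4574  0.0239  0.0632]
 [ 0.5974 -0.0709  1.4625  0.0235  0.0628]
 [ 0.5339  0.1166  1.4447  0.024   0.0634]
 [ 0.5283  0.0573  1.454   0.0238  0.0633]
 [ 0.5204 -0.0027  1.4684  0.0238  0.0632]
 [ 0.5135 -0.0615  1.4594  0.0238  0.0635]] [0.0318, 0.0319, 0.0318, 0.0317, 0.0319, 0.032, 0.0317, 0.0321]
[ 0.5658  0.0226 -0.1157] [0.0007 0.0005 0.0004 0.0008 0.0006 0.0008 0.0004 0.0005]
side
[[ 0.5975 -0.0688  1.4507  0.0273  0.0619]
 [ 0.5136 -0.0588  1.418   0.0295  0.0626]
 [ 0.6035 -0.0115  1.4685  0.0269  0.0633]
 [ 0.5196 -0.0012  1.5325  0.0281  0.0624]
 [ 0.6095  0.0494  1.4745  0.0276  0.0621]
 [ 0.5279  0.0597  1.4398  0.0268  0.0635]
 [ 0.6171  0.108   1.4471  0.0262  0.063 ]
 [ 0.5332  0.1173  1.426   0.0269  0.0631]] [0.032, 0.0318, 0.0321, 0.0322, 0.0317, 0.0318, 0.0316, 0.032]
[ 0.5652  0.0243 -0.1137] [0.0013 0.0016 0.0012 0.0007 0.0008 0.0013 0.0009 0.0012]
t 1.4 pos [ 0.1781 -0.5203  0.1819] rot [-3.1416 -0.      0.3298] w 0.0941
twist units 6.4433626346051
```

Call:
step_arm:
  deltas:
    - {"dp": [0,0,0],"twist": 0.91}
    - {"dp": [0,0,0],"twist": 0.91}
    - {"dp": [0,0,0],"twist": 0.91}
    - {"dp": [0,0,0],"twist": 0.91}
    - {"dp": [0,0,0],"twist": 0.91}
    - {"dp": [0,0,0],"twist": 0.91}
    - {"dp": [0,0,0],"twist": 0.91}
    - {"dp": [0,0,0],"twist": 0}
  gripper: -0.15
  squeeze: 25

```text
time_s: 2.2
ee_pos: [0.1781, -0.5204, 0.182]
eef_rot: [3.142, -0.0, -0.116]
force: [0.4, 0.2, 0.8]
grip_width: 0.0404
grip_force: 0.0
```

```bash
python3 -c "
from h import *
go((.52,-.0025,.10),(.52,-.0025,.02),(.52,-.0025,.12),(.56,-.34,.12))"
```

```text
t 2.2 pos [ 0.1781 -0.5204  0.182 ] rot [ 3.1416 -0.     -0.1159] w 0.0404
[ 0.52   -0.0025  0.1   ] units xyz [  6.9926 -13.8481   2.049 ]
[ 0.52   -0.0025  0.02  ] units xyz [ 0. -0.  2.]
[ 0.52   -0.0025  0.12  ] units xyz [ 0.  -0.  -2.5]
[ 0.56 -0.34  0.12] units xyz [ 1.9691  8.2652 -0.    ]
```

Call:
step_arm:
  deltas:
    - {"dp": [0.5,-1,0],"twist": 0}
    - {"dp": [0.5,-1,0],"twist": 0}
    - {"dp": [0.5,-1,0],"twist": 0}
    - {"dp": [0.5,-1,0],"twist": 0}
    - {"dp": [0.5,-1,0],"twist": 0}
    - {"dp": [0.5,-1,0],"twist": 0}
    - {"dp": [0.5,-1,0],"twist": 0}
    - {"dp": [0.5,-1,0],"twist": 0}
    - {"dp": [0.5,-1,0],"twist": 0}
    - {"dp": [0.5,-1,0],"twist": 0}
    - {"dp": [0.5,-1,0],"twist": 0}
    - {"dp": [0.5,-1,0],"twist": 0}

```text
time_s: 3.4
ee_pos: [0.4723, -0.0692, 0.1822]
eef_rot: [3.141, -0.001, -0.113]
force: [0.3, -1.7, -0.4]
grip_width: 0.0399
grip_force: 0.0
```

```bash
python3 -c "
from h import *
go((.52,-.0025,.10),(.52,-.0025,.02),(.52,-.0025,.12),(.56,-.34,.12))"
```

```text
t 3.4 pos [ 0.4723 -0.0692  0.1822] rot [ 3.1415 -0.0005 -0.1126] w 0.0399
[ 0.52   -0.0025  0.1   ] units xyz [ 0.9965 -1.7914  2.0545]
[ 0.52   -0.0025  0.02  ] units xyz [ 0. -0.  2.]
[ 0.52   -0.0025  0.12  ] units xyz [ 0.  -0.  -2.5]
[ 0.56 -0.34  0.12] units xyz [ 1.9417  8.2717 -0.    ]
```

Call:
step_arm:
  deltas:
    - {"dp": [0.5,-0.9,0.5],"twist": 0}
    - {"dp": [0.49,-0.95,0.5],"twist": 0}
    - {"dp": [0,0,0.55],"twist": 0}
    - {"dp": [0,0,0.5],"twist": 0}
    - {"dp": [0,0,0.5],"twist": 0}
    - {"dp": [0,0,0.5],"twist": 0}
    - {"dp": [0,0,0.5],"twist": 0}
    - {"dp": [0,0,0.5],"twist": 0}
    - {"dp": [0,0,0],"twist": 0}
    - {"dp": [0,0,0],"twist": 0}

```text
time_s: 4.4
ee_pos: [0.5196, -0.0021, 0.0204]
eef_rot: [-3.142, 0.0, -0.114]
force: [-0.0, 0.0, 1.7]
grip_width: 0.0404
grip_force: 0.0
```

Call:
step_arm:
  deltas:
    - {"dp": [0,0,0]}
    - {"dp": [0,0,0]}
    - {"dp": [0,0,0]}
    - {"dp": [0,0,0]}
  gripper: -1

```text
invalid input at $.deltas[0]: expected keys dp, twist
```

Call:
step_arm:
  deltas:
    - {"dp": [0,0,0],"twist": 0}
    - {"dp": [0,0,0],"twist": 0}
    - {"dp": [0,0,0],"twist": 0}
    - {"dp": [0,0,0],"twist": 0}
    - {"dp": [0,0,-0.4],"twist": 0}
    - {"dp": [0,0,-0.6],"twist": 0}
    - {"dp": [0,0,-0.75],"twist": 0}
    - {"dp": [0,0,-0.75],"twist": 0}
    - {"dp": [0,0,0],"twist": 0}
  gripper: -1

```text
time_s: 5.3
ee_pos: [0.5212, -0.0022, 0.1239]
eef_rot: [-3.141, -0.006, -0.115]
force: [-0.3, 0.3, -0.2]
grip_width: 0.0003
grip_force: 0.0
```

```bash
python3 -c "
from h import *
print(boxes()); go((.564,-.345,.12),(.564,-.345,.045),(.564,-.345,.12),(.604,-.012,.12),(.604,-.012,.02))"
```

```text
{'tote': array([0.5269, 0.3344, 0.0475, 0.1499, 0.1814]), 'scrap': array([ 0.564 , -0.3066,  0.0325,  0.1405,  0.1621]), 'grip': array([0.407 , 0.3286, 0.0974, 0.047 , 0.012 , 0.1082])}
t 5.3 pos [ 0.5202 -0.0021  0.1216] rot [-3.1415 -0.0035 -0.1148] w 0.0006
[ 0.564 -0.345  0.12 ] units xyz [2.0685 8.3905 0.0411]
[ 0.564 -0.345  0.045] units xyz [ 0.    -0.     1.875]
[ 0.564 -0.345  0.12 ] units xyz [ 0.    -0.    -1.875]
[ 0.604 -0.012  0.12 ] units xyz [ 0.0399 -8.3847 -0.    ]
[ 0.604 -0.012  0.02 ] units xyz [ 0.  -0.   2.5]
```

```bash
python3 -c "
from h import *
p,d=shot('side','s1'); shot('top','t1')
im=cv2.resize(p[120:280,240:400],(640,640))[:,:,::-1]
cv2.imwrite('pics/s1c.png',cv2.resize(im,(590,590)))
"
```

```text
(no output)
```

View pics/s1c.png

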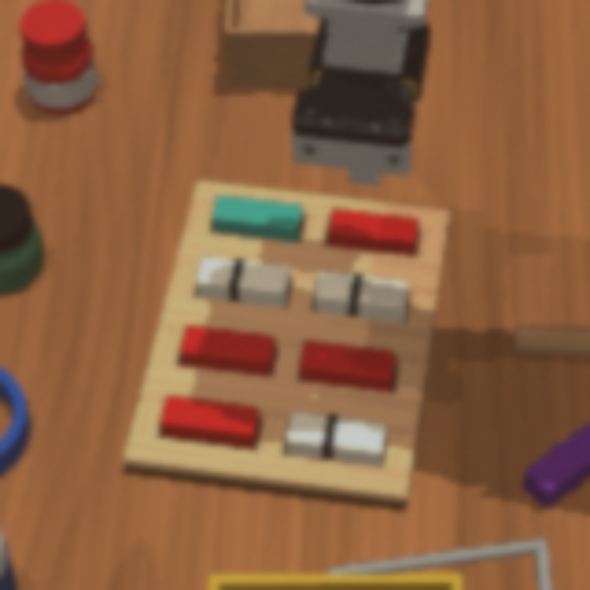

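The bar still lies in its pocket (crop 360,293), so the grip slid off or shut too late. I go back down, a bit lower, and close in a call of its own.

Call:
step_arm:
  deltas:
    - {"dp": [0,0,0],"twist": 0}
    - {"dp": [0,0,0],"twist": 0}
    - {"dp": [0,0,0.5],"twist": 0}
    - {"dp": [0,0,0.5],"twist": 0}
    - {"dp": [0,0,0.5],"twist": 0}
    - {"dp": [0,0,0.5],"twist": 0}
    - {"dp": [0,0,0.55],"twist": 0}
    - {"dp": [0,0,0],"twist": 0}
    - {"dp": [0,0,0],"twist": 0}
  gripper: -0.15

```text
time_s: 6.35
ee_pos: [0.5193, -0.0021, 0.0181]
eef_rot: [3.142, 0.001, -0.115]
force: [0.5, 0.5, -0.6]
grip_width: 0.0397
grip_force: 0.0
```

Call:
step_arm:
  deltas:
    - {"dp": [0,0,0],"twist": 0}
    - {"dp": [0,0,0],"twist": 0}
    - {"dp": [0,0,0],"twist": 0}
    - {"dp": [0,0,0],"twist": 0}
    - {"dp": [0,0,0],"twist": 0}
    - {"dp": [0,0,0],"twist": 0}
  gripper: -1
  squeeze: 25

```text
time_s: 6.95
ee_pos: [0.5194, -0.0021, 0.018]
eef_rot: [-3.142, -0.0, -0.115]
force: [0.2, 0.2, 0.2]
grip_width: 0.0008
grip_force: 0.0
```

```bash
python3 -c "
from h import *
p,d=shot('side'); q,d2=shot('top')
a=cv2.resize(p[150:270,260:380],(400,400),interpolation=cv2.INTER_CUBIC);b=cv2.resize(q[130:270,240:380],(400,400),interpolation=cv2.INTER_CUBIC)
cv2.imwrite('pics/s2.png',np.hstack([a,b])[:,:,::-1])
"
```

```text
(no output)
```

View pics/s2.png

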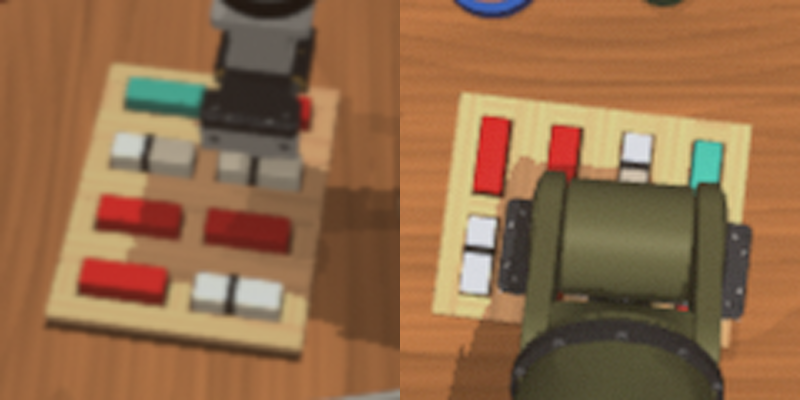

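```bash
python3 -c "
from h import *
p,d=shot('side'); W=world('side',d)
for r in range(176,206,2):
    print(r,[(c,*(np.round(W[r,c],3)),p[r,c].tolist()) for c in (326,334,342,347)])
m=(W[...,2]>.04)&(abs(W[...,0]-.52)<.12)&(abs(W[...,1])<.12)
q=W[m];h=np.histogram(q[:,2],np.arange(.04,.3,.02));print(h)
for a in np.arange(.02,.2,.02):
    s=W[(W[...,2]>a)&(W[...,2]<a+.02)&(abs(W[...,0]-.52)<.12)&(abs(W[...,1])<.14)]
    s=s[s[:,2]>.034]
    if len(s): print(a,len(s),s.min(0),s.max(0))
"
```

```text
176 [(326, np.float64(0.548), np.float64(0.055), np.float64(0.182), [66, 57, 44]), (334, np.float64(0.53), np.float64(0.054), np.float64(0.183), [45, 38, 33]), (342, np.float64(0.512), np.float64(0.052), np.float64(0.182), [43, 36, 32]), (347, np.float64(0.5), np.float64(0.027), np.float64(0.152), [53, 46, 42])]
178 [(326, np.float64(0.547), np.float64(0.059), np.float64(0.181), [46, 38, 34]), (334, np.float64(0.529), np.float64(0.061), np.float64(0.183), [45, 37, 33]), (342, np.float64(0.511), np.float64(0.058), np.float64(0.181), [45, 38, 34]), (347, np.float64(0.5), np.float64(0.038), np.float64(0.158), [55, 48, 43])]
180 [(326, np.float64(0.547), np.float64(0.068), np.float64(0.184), [46, 38, 34]), (334, np.float64(0.529), np.float64(0.066), np.float64(0.182), [45, 38, 34]), (342, np.float64(0.511), np.float64(0.064), np.float64(0.181), [45, 37, 33]), (347, np.float64(0.5), np.float64(0.063), np.float64(0.181), [44, 35, 31])]
182 [(326, np.float64(0.547), np.float64(0.072), np.float64(0.182), [49, 42, 38]), (334, np.float64(0.529), np.float64(0.07), np.float64(0.181), [44, 36, 32
[... 3503 characters left out ...]
74, 62]), (342, np.float64(0.508), np.float64(0.011), np.float64(0.024), [124, 115, 100]), (347, np.float64(0.496), np.float64(0.014), np.float64(0.029), [126, 116, 101])]
(array([  3,   0,   0,   0,   7, 173, 286, 499, 118, 361,  72,  17]), array([0.04, 0.06, 0.08, 0.1 , 0.12, 0.14, 0.16, 0.18, 0.2 , 0.22, 0.24,
       0.26, 0.28]))
0.02 197 [ 0.484 -0.077  0.034] [0.6389 0.1308 0.0385]
0.04 3 [0.5117 0.0084 0.0515] [0.5269 0.0101 0.0527]
0.12000000000000001 7 [ 0.4811 -0.0736  0.1382] [0.5561 0.0793 0.14  ]
0.13999999999999999 173 [ 0.4764 -0.0731  0.14  ] [0.5607 0.083  0.1597]
0.16 286 [ 0.4772 -0.0693  0.1601] [0.5605 0.0902 0.18  ]
0.18 499 [0.4932 0.0152 0.18  ] [0.5602 0.0907 0.1997]
```

Depth puts the gripper's body about 24 mm higher than the stated geometry would, with the fingertips near z 0.05. The fingers shut above the bar, so I probe downward, open, in small guarded steps.

Call:
step_arm:
  deltas:
    - {"dp": [0,0,0],"twist": 0}
    - {"dp": [0,0,0],"twist": 0}
    - {"dp": [0,0,0],"twist": 0}
    - {"dp": [0,0,0],"twist": 0}
    - {"dp": [0,0,0.05],"twist": 0}
    - {"dp": [0,0,0.05],"twist": 0}
    - {"dp": [0,0,0],"twist": 0}
  gripper: -0.15

```text
time_s: 7.8
ee_pos: [0.5192, -0.0021, 0.0136]
eef_rot: [-3.142, 0.001, -0.115]
force: [0.2, 0.0, -0.5]
grip_width: 0.0398
grip_force: 0.0
```

Call:
step_arm:
  deltas:
    - {"dp": [0,0,0.05],"twist": 0}
    - {"dp": [0,0,0.05],"twist": 0}
    - {"dp": [0,0,0],"twist": 0}

```text
time_s: 8.1
ee_pos: [0.5192, -0.002, 0.0096]
eef_rot: [3.142, 0.0, -0.115]
force: [0.1, 0.2, 0.4]
grip_width: 0.0399
grip_force: 0.0
```

Call:
step_arm:
  deltas:
    - {"dp": [0,0,0.05],"twist": 0}
    - {"dp": [0,0,0.05],"twist": 0}
    - {"dp": [0,0,0.05],"twist": 0}
    - {"dp": [0,0,0],"twist": 0}

```text
time_s: 8.5
ee_pos: [0.5192, -0.0021, 0.0036]
eef_rot: [3.142, 0.001, -0.115]
force: [0.5, 0.7, 0.1]
grip_width: 0.0401
grip_force: 0.0
```

Call:
step_arm:
  deltas:
    - {"dp": [0,0,0.05],"twist": 0}
    - {"dp": [0,0,0.05],"twist": 0}
    - {"dp": [0,0,0],"twist": 0}

```text
time_s: 8.8
ee_pos: [0.5192, -0.0021, -0.0003]
eef_rot: [3.142, 0.0, -0.115]
force: [-0.6, 0.0, -0.2]
grip_width: 0.0399
grip_force: 0.0
```

Call:
step_arm:
  deltas:
    - {"dp": [0,0,0.05],"twist": 0}
    - {"dp": [0,0,0],"twist": 0}

```text
time_s: 9.0
ee_pos: [0.5193, -0.002, -0.0023]
eef_rot: [-3.142, 0.0, -0.115]
force: [-0.6, 0.9, -0.2]
grip_width: 0.0402
grip_force: 0.0
```

Call:
step_arm:
  deltas:
    - {"dp": [0,0,0],"twist": 0}
    - {"dp": [0,0,0],"twist": 0}
    - {"dp": [0,0,0],"twist": 0}
    - {"dp": [0,0,0],"twist": 0}
  gripper: -1

```text
time_s: 9.4
ee_pos: [0.5194, -0.0021, -0.002]
eef_rot: [-3.142, -0.0, -0.115]
force: [0.0, 0.1, -0.7]
grip_width: 0.0239
grip_force: 25.0
```

Gripped: 24 mm wide at 25 N. The z readings are about 23 mm low, so I allow for that from here on.

Call:
step_arm:
  deltas:
    - {"dp": [0,0,-0.5],"twist": 0}
    - {"dp": [0,0,-1],"twist": 0}
    - {"dp": [0,0,-1],"twist": 0}
    - {"dp": [0,0,0],"twist": 0}

```text
time_s: 9.8
ee_pos: [0.5218, -0.0022, 0.1029]
eef_rot: [-3.141, -0.008, -0.115]
force: [0.1, 0.7, -0.4]
grip_width: 0.0237
grip_force: 25.0
```

```bash
python3 -c "
from h import *
b=boxes();print(b); 
p,d=shot('side'); W=world('side',d)
s=W[(W[...,2]>.06)&(W[...,2]<.4)&(abs(W[...,0]-.52)<.06)&(abs(W[...,1])<.05)&(p.min(2)>120)]
print(len(s), len(s) and (s.min(0),s.max(0),np.median(s,0)))
go((.564,-.345,.098),(.564,-.345,.022),(.564,-.345,.098),(.604,-.012,.098),(.604,-.012,-.003))"
```

```text
{'tote': array([0.5268, 0.3341, 0.047 , 0.1498, 0.1813]), 'scrap': array([ 0.564 , -0.3066,  0.0319,  0.1407,  0.1619]), 'grip': array([0.407 , 0.3288, 0.0975, 0.0463, 0.012 , 0.1072])}
40 (array([ 0.4925, -0.0021,  0.1301]), array([0.553 , 0.0405, 0.3142]), array([0.5204, 0.0282, 0.3098]))
t 9.9 pos [ 0.5196 -0.0021  0.0983] rot [-3.1415 -0.0013 -0.1149] w 0.024
[ 0.564 -0.345  0.098] units xyz [2.0867 8.3892 0.0064]
[ 0.564 -0.345  0.022] units xyz [ 0.  -0.   1.9]
[ 0.564 -0.345  0.098] units xyz [ 0.  -0.  -1.9]
[ 0.604 -0.012  0.098] units xyz [ 0.0387 -8.3848 -0.    ]
[ 0.604 -0.012 -0.003] units xyz [ 0.    -0.     2.525]
```

Call:
step_arm:
  deltas:
    - {"dp": [0.23,0.93,0],"twist": 0}
    - {"dp": [0.23,0.93,0],"twist": 0}
    - {"dp": [0.23,0.93,0],"twist": 0}
    - {"dp": [0.23,0.93,0],"twist": 0}
    - {"dp": [0.23,0.93,0],"twist": 0}
    - {"dp": [0.23,0.93,0],"twist": 0}
    - {"dp": [0.23,0.93,0],"twist": 0}
    - {"dp": [0.23,0.93,0],"twist": 0}
    - {"dp": [0.24,0.95,0],"twist": 0}
    - {"dp": [0,0,0.6],"twist": 0}
    - {"dp": [0,0,0.7],"twist": 0}
    - {"dp": [0,0,0.6],"twist": 0}

```text
time_s: 11.1
ee_pos: [0.5623, -0.3445, 0.0182]
eef_rot: [-3.14, 0.003, -0.115]
force: [0.5, 1.0, -1.1]
grip_width: 0.0236
grip_force: 25.0
```

Call:
step_arm:
  deltas:
    - {"dp": [0,0,0],"twist": 0}
    - {"dp": [0,0,0],"twist": 0}

```text
time_s: 11.3
ee_pos: [0.5632, -0.3447, 0.0213]
eef_rot: [-3.141, 0.002, -0.115]
force: [0.3, 0.3, -0.0]
grip_width: 0.0236
grip_force: 25.0
```

Call:
step_arm:
  deltas:
    - {"dp": [0,0,0],"twist": 0}
    - {"dp": [0,0,0],"twist": 0}
    - {"dp": [0,0,-0.95],"twist": 0}
    - {"dp": [0,0,-0.95],"twist": 0}
    - {"dp": [0,-1,0],"twist": 0}
    - {"dp": [0,-1,0],"twist": 0}
    - {"dp": [0,-1,0],"twist": 0}
    - {"dp": [0,-1,0],"twist": 0}
    - {"dp": [0,-1,0],"twist": 0}
    - {"dp": [0,-1,0],"twist": 0}
    - {"dp": [0,-1,0],"twist": 0}
    - {"dp": [0,-1,0],"twist": 0}
  gripper: -0.15

```text
time_s: 12.5
ee_pos: [0.6005, -0.0255, 0.0991]
eef_rot: [-3.142, -0.002, -0.115]
force: [0.7, 0.0, -0.6]
grip_width: 0.0401
grip_force: 0.0
```

Call:
step_arm:
  deltas:
    - {"dp": [0,-0.38,0],"twist": 0}
    - {"dp": [0,0,0],"twist": 0}
    - {"dp": [0,0,0],"twist": 0}

```text
time_s: 12.8
ee_pos: [0.6021, -0.0129, 0.0983]
eef_rot: [3.141, -0.001, -0.115]
force: [-0.7, -0.0, 0.7]
grip_width: 0.0397
grip_force: 0.0
```

```bash
cat >> h.py <<'E'
def loose():
    p,d=shot('top','chk'); W=world('top',d)
    b=boxes()
    for k in('tote','scrap'): print(k,b[k])
E
python3 -c "
from h import *
loose()
go((.604,-.012,.098),(.604,-.012,-.003))"
```

```text
tote [0.5267 0.3352 0.046  0.1494 0.1833]
scrap [ 0.564  -0.307   0.0266  0.1405  0.163 ]
t 12.9 pos [ 0.602  -0.0134  0.0981] rot [ 3.1414 -0.0003 -0.1164] w 0.04
[ 0.604 -0.012  0.098] units xyz [ 0.0455 -0.0417  0.0032]
[ 0.604 -0.012 -0.003] units xyz [ 0.    -0.     2.525]
```

Descend onto the second white bar, settle, grip, then lift.

Call:
step_arm:
  deltas:
    - {"dp": [0.05,-0.04,0.6],"twist": 0}
    - {"dp": [0,0,0.7],"twist": 0}
    - {"dp": [0,0,0.6],"twist": 0}
    - {"dp": [0,0,0.4],"twist": 0}
    - {"dp": [0,0,0.22],"twist": 0}
    - {"dp": [0,0,0],"twist": 0}
    - {"dp": [0,0,0],"twist": 0}

```text
time_s: 13.6
ee_pos: [0.6047, -0.0109, -0.0019]
eef_rot: [-3.142, -0.001, -0.115]
force: [-0.5, -0.8, -0.0]
grip_width: 0.0396
grip_force: 0.0
```

Call:
step_arm:
  deltas:
    - {"dp": [0,0,0],"twist": 0}
    - {"dp": [0,0,0],"twist": 0}
    - {"dp": [0,0,0],"twist": 0}
    - {"dp": [0,0,0],"twist": 0}
    - {"dp": [0,0,-0.6],"twist": 0}
    - {"dp": [0,0,-1],"twist": 0}
    - {"dp": [0,0,-0.9],"twist": 0}
    - {"dp": [0,0,0],"twist": 0}
    - {"dp": [0,0,0],"twist": 0}
  gripper: -1

```text
time_s: 14.5
ee_pos: [0.6042, -0.0106, 0.0974]
eef_rot: [-3.142, -0.001, -0.115]
force: [0.7, -0.7, -1.3]
grip_width: 0.0234
grip_force: 25.0
```

```bash
python3 -c "
from h import *
loose()
go((.568,-.268,.098),(.568,-.268,.022),(.568,-.268,.098),(.534,.117,.098),(.534,.117,-.003))"
```

```text
tote [0.5268 0.3343 0.0469 0.1498 0.1821]
scrap [ 0.5639 -0.3068  0.0307  0.1404  0.1622]
t 14.6 pos [ 0.6035 -0.0106  0.0958] rot [ 3.1415  0.0021 -0.1148] w 0.0236
[ 0.568 -0.268  0.098] units xyz [-0.1436  6.495  -0.056 ]
[ 0.568 -0.268  0.022] units xyz [ 0.  -0.   1.9]
[ 0.568 -0.268  0.098] units xyz [ 0.  -0.  -1.9]
[0.534 0.117 0.098] units xyz [-1.9474 -9.4642 -0.    ]
[ 0.534  0.117 -0.003] units xyz [ 0.    -0.     2.525]
```

Call:
step_arm:
  deltas:
    - {"dp": [-0.02,0.93,0],"twist": 0}
    - {"dp": [-0.02,0.93,0],"twist": 0}
    - {"dp": [-0.02,0.93,0],"twist": 0}
    - {"dp": [-0.02,0.93,0],"twist": 0}
    - {"dp": [-0.02,0.93,0],"twist": 0}
    - {"dp": [-0.02,0.93,0],"twist": 0}
    - {"dp": [-0.02,0.92,0],"twist": 0}
    - {"dp": [0,0,0],"twist": 0}
    - {"dp": [0,0,0.6],"twist": 0}
    - {"dp": [0,0,0.7],"twist": 0}
    - {"dp": [0,0,0.55],"twist": 0}
    - {"dp": [0,0,0],"twist": 0}

```text
time_s: 15.8
ee_pos: [0.5668, -0.2664, 0.019]
eef_rot: [-3.139, 0.007, -0.114]
force: [0.9, -0.4, -0.5]
grip_width: 0.0237
grip_force: 25.0
```

Call:
step_arm:
  deltas:
    - {"dp": [0,0,0],"twist": 0}
    - {"dp": [0,0,0],"twist": 0}
    - {"dp": [0,0,0],"twist": 0}
    - {"dp": [0,0,-0.95],"twist": 0}
    - {"dp": [0,0,-0.95],"twist": 0}
    - {"dp": [-0.2,-0.95,0],"twist": 0}
    - {"dp": [-0.2,-0.95,0],"twist": 0}
    - {"dp": [-0.2,-0.95,0],"twist": 0}
    - {"dp": [-0.2,-0.95,0],"twist": 0}
    - {"dp": [-0.2,-0.95,0],"twist": 0}
    - {"dp": [-0.2,-0.95,0],"twist": 0}
    - {"dp": [-0.2,-0.95,0],"twist": 0}
  gripper: -0.15

```text
time_s: 17.0
ee_pos: [0.5436, 0.0039, 0.1002]
eef_rot: [-3.142, -0.002, -0.115]
force: [0.8, -1.1, -1.0]
grip_width: 0.0399
grip_force: 0.0
```

Call:
step_arm:
  deltas:
    - {"dp": [-0.18,-0.93,0],"twist": 0}
    - {"dp": [-0.18,-0.93,0],"twist": 0}
    - {"dp": [-0.18,-0.93,0],"twist": 0}
    - {"dp": [0,0,0],"twist": 0}
    - {"dp": [0,0,0],"twist": 0}

```text
time_s: 17.5
ee_pos: [0.5351, 0.1162, 0.0998]
eef_rot: [-3.141, -0.001, -0.113]
force: [-0.3, 0.4, -0.1]
grip_width: 0.0401
grip_force: 0.0
```

```bash
python3 -c "
from h import *
loose()
go((.534,.117,.098),(.534,.117,-.003))"
```

```text
tote [0.5266 0.3373 0.0514 0.15   0.1772]
scrap [ 0.564  -0.3063  0.0308  0.1406  0.1619]
t 17.6 pos [0.5352 0.115  0.0996] rot [-3.1416 -0.0007 -0.1156] w 0.0401
[0.534 0.117 0.098] units xyz [-0.0368 -0.0473  0.039 ]
[ 0.534  0.117 -0.003] units xyz [ 0.    -0.     2.525]
```

View pics/chk.png

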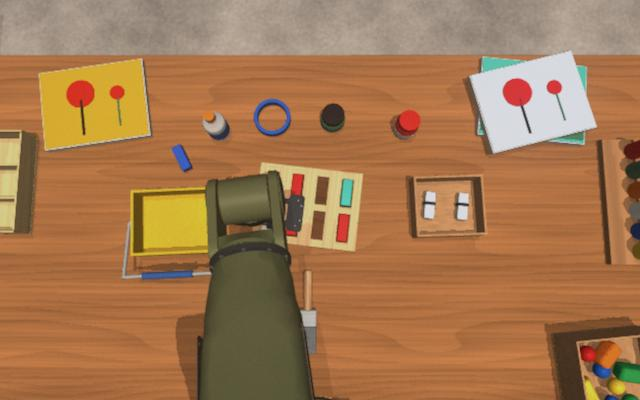

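Two white bars lie in the reject box (429,205 and 462,206) and their pockets are empty. Third white bar next.

Call:
step_arm:
  deltas:
    - {"dp": [-0.04,-0.04,0.65],"twist": 0}
    - {"dp": [0,0,0.7],"twist": 0}
    - {"dp": [0,0,0.6],"twist": 0}
    - {"dp": [0,0,0.4],"twist": 0}
    - {"dp": [0,0,0.2],"twist": 0}
    - {"dp": [0,0,0],"twist": 0}
    - {"dp": [0,0,0],"twist": 0}

```text
time_s: 18.3
ee_pos: [0.5342, 0.1171, -0.002]
eef_rot: [-3.141, -0.001, -0.116]
force: [0.3, 0.7, -0.9]
grip_width: 0.0398
grip_force: 0.0
```

Call:
step_arm:
  deltas:
    - {"dp": [0,0,0],"twist": 0}
    - {"dp": [0,0,0],"twist": 0}
    - {"dp": [0,0,0],"twist": 0}
    - {"dp": [0,0,0],"twist": 0}
    - {"dp": [0,0,-0.6],"twist": 0}
    - {"dp": [0,0,-1],"twist": 0}
    - {"dp": [0,0,-0.9],"twist": 0}
    - {"dp": [0,0,0],"twist": 0}
    - {"dp": [0,0,0],"twist": 0}
  gripper: -1

```text
time_s: 19.2
ee_pos: [0.5337, 0.1176, 0.0974]
eef_rot: [-3.141, -0.001, -0.115]
force: [-0.1, -1.6, -1.1]
grip_width: 0.0235
grip_force: 25.0
```

```bash
python3 -c "
from h import *
loose()
go((.564,-.307,.098),(.564,-.307,.026),(.564,-.307,.098),(.5135,-.061,.098),(.5135,-.061,-.003))"
```

```text
tote [0.5267 0.3395 0.0474 0.1499 0.1771]
scrap [ 0.564  -0.3066  0.0314  0.1404  0.1623]
t 19.3 pos [0.5329 0.1174 0.0959] rot [ 3.1411  0.0019 -0.1149] w 0.0239
[ 0.564 -0.307  0.098] units xyz [ 1.9883 10.451  -0.0514]
[ 0.564 -0.307  0.026] units xyz [ 0.  -0.   1.8]
[ 0.564 -0.307  0.098] units xyz [ 0.  -0.  -1.8]
[ 0.5135 -0.061   0.098 ] units xyz [-1.9595 -5.9646 -0.    ]
[ 0.5135 -0.061  -0.003 ] units xyz [ 0.    -0.     2.525]
```

Call:
step_arm:
  deltas:
    - {"dp": [0.18,0.95,0],"twist": 0}
    - {"dp": [0.18,0.95,0],"twist": 0}
    - {"dp": [0.18,0.95,0],"twist": 0}
    - {"dp": [0.18,0.95,0],"twist": 0}
    - {"dp": [0.18,0.95,0],"twist": 0}
    - {"dp": [0.18,0.95,0],"twist": 0}
    - {"dp": [0.18,0.95,0],"twist": 0}
    - {"dp": [0.18,0.95,0],"twist": 0}
    - {"dp": [0.18,0.95,0],"twist": 0}
    - {"dp": [0.18,0.95,0],"twist": 0}
    - {"dp": [0.18,0.95,0],"twist": 0}
    - {"dp": [0,0,0],"twist": 0}

```text
time_s: 20.5
ee_pos: [0.5632, -0.3105, 0.095]
eef_rot: [-3.141, 0.002, -0.119]
force: [-1.3, 0.5, 0.3]
grip_width: 0.0235
grip_force: 25.0
```

Call:
step_arm:
  deltas:
    - {"dp": [0,0,0.6],"twist": 0}
    - {"dp": [0,0,0.7],"twist": 0}
    - {"dp": [0,0,0.45],"twist": 0}
    - {"dp": [0,0,0],"twist": 0}

```text
time_s: 20.9
ee_pos: [0.5626, -0.3051, 0.0232]
eef_rot: [-3.139, 0.006, -0.114]
force: [-0.6, 0.4, 0.4]
grip_width: 0.024
grip_force: 25.0
```

Call:
step_arm:
  deltas:
    - {"dp": [0,0,0],"twist": 0}
    - {"dp": [0,0,0],"twist": 0}
    - {"dp": [0,0,0],"twist": 0}
    - {"dp": [0,0,-0.9],"twist": 0}
    - {"dp": [0,0,-0.9],"twist": 0}
    - {"dp": [-0.32,-0.99,0],"twist": 0}
    - {"dp": [-0.32,-0.99,0],"twist": 0}
    - {"dp": [-0.33,-0.99,0],"twist": 0}
    - {"dp": [-0.33,-0.99,0],"twist": 0}
    - {"dp": [-0.33,-0.99,0],"twist": 0}
    - {"dp": [-0.33,-0.99,0],"twist": 0}
    - {"dp": [0,0,0],"twist": 0}
  gripper: -0.15

```text
time_s: 22.1
ee_pos: [0.5131, -0.0583, 0.1001]
eef_rot: [-3.141, -0.001, -0.111]
force: [-0.2, 0.2, 0.1]
grip_width: 0.0397
grip_force: 0.0
```

```bash
python3 -c "
from h import *
loose()
go((.5135,-.061,.098),(.5135,-.061,-.003))"
```

```text
tote [0.5269 0.3341 0.047  0.1498 0.181 ]
scrap [ 0.5641 -0.3068  0.0341  0.1406  0.1621]
t 22.2 pos [ 0.5141 -0.0615  0.1   ] rot [ 3.1414 -0.0015 -0.1134] w 0.0399
[ 0.5135 -0.061   0.098 ] units xyz [-0.0158 -0.0098  0.0498]
[ 0.5135 -0.061  -0.003 ] units xyz [ 0.    -0.     2.525]
```

Call:
step_arm:
  deltas:
    - {"dp": [-0.01,0,0.65],"twist": 0}
    - {"dp": [0,0,0.7],"twist": 0}
    - {"dp": [0,0,0.6],"twist": 0}
    - {"dp": [0,0,0.4],"twist": 0}
    - {"dp": [0,0,0.2],"twist": 0}
    - {"dp": [0,0,0],"twist": 0}
    - {"dp": [0,0,0],"twist": 0}

```text
time_s: 22.9
ee_pos: [0.5139, -0.0623, -0.0021]
eef_rot: [3.141, -0.001, -0.116]
force: [-0.1, 0.8, -0.4]
grip_width: 0.04
grip_force: 0.0
```

Call:
step_arm:
  deltas:
    - {"dp": [0,0,0],"twist": 0}
    - {"dp": [0,0,0],"twist": 0}
    - {"dp": [0,0,0],"twist": 0}
    - {"dp": [0,0,0],"twist": 0}
    - {"dp": [0,0,-0.6],"twist": 0}
    - {"dp": [0,0,-1],"twist": 0}
    - {"dp": [0,0,-0.9],"twist": 0}
    - {"dp": [0,0,0],"twist": 0}
    - {"dp": [0,0,0],"twist": 0}
  gripper: -1

```text
time_s: 23.8
ee_pos: [0.5134, -0.0617, 0.0974]
eef_rot: [3.142, -0.001, -0.115]
force: [-0.3, 0.9, -0.9]
grip_width: 0.0232
grip_force: 25.0
```

```bash
python3 -c "
from h import *
loose()
go((.5245,.38,.098),(.5245,.38,.026),(.5245,.38,.098),(.528,.0577,.098),(.528,.0577,-.003))"
```

```text
tote [0.5267 0.3356 0.0454 0.1498 0.184 ]
scrap [ 0.5641 -0.3063  0.0318  0.1407  0.1622]
t 23.9 pos [ 0.5127 -0.0616  0.096 ] rot [-3.1415  0.0019 -0.1149] w 0.0238
[0.5245 0.38   0.098 ] units xyz [ -0.9716 -11.0021  -0.05  ]
[0.5245 0.38   0.026 ] units xyz [ 0.  -0.   1.8]
[0.5245 0.38   0.098 ] units xyz [ 0.  -0.  -1.8]
[0.528  0.0577 0.098 ] units xyz [ 1.0104  7.9944 -0.    ]
[ 0.528   0.0577 -0.003 ] units xyz [ 0.    -0.     2.525]
```

Call:
step_arm:
  deltas:
    - {"dp": [-0.09,-1,0],"twist": 0}
    - {"dp": [-0.09,-1,0],"twist": 0}
    - {"dp": [-0.09,-1,0],"twist": 0}
    - {"dp": [-0.09,-1,0],"twist": 0}
    - {"dp": [-0.09,-1,0],"twist": 0}
    - {"dp": [-0.09,-1,0],"twist": 0}
    - {"dp": [-0.09,-1,0],"twist": 0}
    - {"dp": [-0.09,-1,0],"twist": 0}
    - {"dp": [-0.09,-1,0],"twist": 0}
    - {"dp": [-0.09,-1,0],"twist": 0}
    - {"dp": [-0.09,-1,0],"twist": 0}
    - {"dp": [0,0,0],"twist": 0}

```text
time_s: 25.1
ee_pos: [0.5229, 0.3835, 0.0949]
eef_rot: [3.141, 0.002, -0.111]
force: [0.5, -0.9, -1.0]
grip_width: 0.0237
grip_force: 25.0
```

Call:
step_arm:
  deltas:
    - {"dp": [0,0,0.6],"twist": 0}
    - {"dp": [0,0,0.7],"twist": 0}
    - {"dp": [0,0,0.45],"twist": 0}
    - {"dp": [0,0,0],"twist": 0}

```text
time_s: 25.5
ee_pos: [0.5227, 0.3782, 0.0231]
eef_rot: [3.137, 0.005, -0.115]
force: [0.9, 0.7, -0.9]
grip_width: 0.0239
grip_force: 25.0
```

Call:
step_arm:
  deltas:
    - {"dp": [0,0,0],"twist": 0}
    - {"dp": [0,0,0],"twist": 0}
    - {"dp": [0,0,0],"twist": 0}
    - {"dp": [0,0,-0.9],"twist": 0}
    - {"dp": [0,0,-0.9],"twist": 0}
    - {"dp": [0.14,1,0],"twist": 0}
    - {"dp": [0.14,1,0],"twist": 0}
    - {"dp": [0.14,1,0],"twist": 0}
    - {"dp": [0.14,1,0],"twist": 0}
    - {"dp": [0.14,1,0],"twist": 0}
    - {"dp": [0.14,1,0],"twist": 0}
    - {"dp": [0.14,1,0],"twist": 0}
  gripper: -0.15

```text
time_s: 26.7
ee_pos: [0.5313, 0.0957, 0.1001]
eef_rot: [-3.141, -0.002, -0.115]
force: [0.4, -0.7, 0.7]
grip_width: 0.0399
grip_force: 0.0
```

Call:
step_arm:
  deltas:
    - {"dp": [0.08,0.98,0],"twist": 0}
    - {"dp": [0,0,0],"twist": 0}
    - {"dp": [0,0,0],"twist": 0}

```text
time_s: 27.0
ee_pos: [0.5302, 0.0575, 0.0999]
eef_rot: [-3.141, -0.001, -0.116]
force: [0.3, 1.1, -0.3]
grip_width: 0.0403
grip_force: 0.0
```

```bash
python3 -c "
from h import *
loose()
go((.528,.0577,.098),(.528,.0577,-.003))"
```

```text
tote [0.5269 0.3351 0.0467 0.15   0.183 ]
scrap [ 0.564  -0.3066  0.0233  0.1406  0.1622]
t 27.1 pos [0.5301 0.0587 0.0995] rot [-3.1413 -0.0007 -0.1142] w 0.0397
[0.528  0.0577 0.098 ] units xyz [-0.0492  0.032   0.0385]
[ 0.528   0.0577 -0.003 ] units xyz [ 0.    -0.     2.525]
```

Call:
step_arm:
  deltas:
    - {"dp": [-0.05,0.02,0.65],"twist": 0}
    - {"dp": [0,0,0.7],"twist": 0}
    - {"dp": [0,0,0.6],"twist": 0}
    - {"dp": [0,0,0.4],"twist": 0}
    - {"dp": [0,0,0.2],"twist": 0}
    - {"dp": [0,0,0],"twist": 0}
    - {"dp": [0,0,0],"twist": 0}

```text
time_s: 27.8
ee_pos: [0.5283, 0.0578, -0.0021]
eef_rot: [-3.141, -0.001, -0.114]
force: [0.4, -0.1, 0.4]
grip_width: 0.04
grip_force: 0.0
```

Call:
step_arm:
  deltas:
    - {"dp": [0,0,0],"twist": 0}
    - {"dp": [0,0,0],"twist": 0}
    - {"dp": [0,0,0],"twist": 0}
    - {"dp": [0,0,0],"twist": 0}
    - {"dp": [0,0,-0.6],"twist": 0}
    - {"dp": [0,0,-1],"twist": 0}
    - {"dp": [0,0,-0.9],"twist": 0}
    - {"dp": [0,0,0],"twist": 0}
    - {"dp": [0,0,0],"twist": 0}
  gripper: -1

```text
time_s: 28.7
ee_pos: [0.528, 0.0573, 0.0974]
eef_rot: [-3.141, -0.001, -0.115]
force: [0.5, 0.4, -1.2]
grip_width: 0.0238
grip_force: 25.0
```

```bash
python3 -c "
from h import *
loose()
go((.529,.29,.098),(.529,.29,.026),(.529,.29,.098),(.6105,.048,.098),(.6105,.048,-.003))"
```

```text
tote [0.5267 0.3342 0.0457 0.1498 0.1814]
scrap [ 0.564  -0.3067  0.0314  0.1405  0.1623]
t 28.8 pos [0.5272 0.0573 0.0959] rot [ 3.1413  0.0019 -0.1149] w 0.0243
[0.529 0.29  0.098] units xyz [-0.6219 -5.7839 -0.0514]
[0.529 0.29  0.026] units xyz [ 0.  -0.   1.8]
[0.529 0.29  0.098] units xyz [ 0.  -0.  -1.8]
[0.6105 0.048  0.098 ] units xyz [ 2.718   5.7764 -0.    ]
[ 0.6105  0.048  -0.003 ] units xyz [ 0.    -0.     2.525]
```

Call:
step_arm:
  deltas:
    - {"dp": [-0.1,-0.96,0],"twist": 0}
    - {"dp": [-0.1,-0.96,0],"twist": 0}
    - {"dp": [-0.1,-0.96,0],"twist": 0}
    - {"dp": [-0.1,-0.96,0],"twist": 0}
    - {"dp": [-0.1,-0.96,0],"twist": 0}
    - {"dp": [-0.1,-0.96,0],"twist": 0}
    - {"dp": [0,0,0],"twist": 0}
    - {"dp": [0,0,0.6],"twist": 0}
    - {"dp": [0,0,0.7],"twist": 0}
    - {"dp": [0,0,0.45],"twist": 0}
    - {"dp": [0,0,0],"twist": 0}

```text
time_s: 29.9
ee_pos: [0.5286, 0.2875, 0.0235]
eef_rot: [3.138, 0.005, -0.115]
force: [-0.6, -0.3, -0.5]
grip_width: 0.0236
grip_force: 25.0
```

Call:
step_arm:
  deltas:
    - {"dp": [0,0,0],"twist": 0}
    - {"dp": [0,0,0],"twist": 0}
    - {"dp": [0,0,0],"twist": 0}
    - {"dp": [0,0,-0.9],"twist": 0}
    - {"dp": [0,0,-0.9],"twist": 0}
    - {"dp": [0.45,0.96,0],"twist": 0}
    - {"dp": [0.45,0.96,0],"twist": 0}
    - {"dp": [0.45,0.96,0],"twist": 0}
    - {"dp": [0.45,0.96,0],"twist": 0}
    - {"dp": [0.45,0.96,0],"twist": 0}
    - {"dp": [0.45,0.96,0],"twist": 0}
    - {"dp": [0,0,0],"twist": 0}
  gripper: -0.15

```text
time_s: 31.1
ee_pos: [0.6125, 0.0432, 0.0998]
eef_rot: [3.141, -0.002, -0.119]
force: [-0.7, -0.3, -0.0]
grip_width: 0.04
grip_force: 0.0
```

```bash
python3 -c "
from h import *
loose()
go((.6105,.048,.098),(.6105,.048,-.003))"
```

```text
tote [0.5266 0.3355 0.0433 0.1501 0.1832]
scrap [ 0.564  -0.3065  0.0326  0.1404  0.1612]
t 31.2 pos [0.6115 0.0471 0.0996] rot [-3.1414 -0.0006 -0.1165] w 0.0399
[0.6105 0.048  0.098 ] units xyz [-0.0275 -0.0199  0.0405]
[ 0.6105  0.048  -0.003 ] units xyz [ 0.    -0.     2.525]
```

Call:
step_arm:
  deltas:
    - {"dp": [-0.03,-0.01,0.65],"twist": 0}
    - {"dp": [0,0,0.7],"twist": 0}
    - {"dp": [0,0,0.6],"twist": 0}
    - {"dp": [0,0,0.4],"twist": 0}
    - {"dp": [0,0,0.2],"twist": 0}
    - {"dp": [0,0,0],"twist": 0}
    - {"dp": [0,0,0],"twist": 0}

```text
time_s: 31.9
ee_pos: [0.6108, 0.0485, -0.0018]
eef_rot: [-3.141, -0.001, -0.115]
force: [0.2, 0.7, 0.0]
grip_width: 0.04
grip_force: 0.0
```

Call:
step_arm:
  deltas:
    - {"dp": [0,0,0],"twist": 0}
    - {"dp": [0,0,0],"twist": 0}
    - {"dp": [0,0,0],"twist": 0}
    - {"dp": [0,0,0],"twist": 0}
    - {"dp": [0,0,-0.6],"twist": 0}
    - {"dp": [0,0,-1],"twist": 0}
    - {"dp": [0,0,-0.9],"twist": 0}
    - {"dp": [0,0,0],"twist": 0}
    - {"dp": [0,0,0],"twist": 0}
  gripper: -1

```text
time_s: 32.8
ee_pos: [0.6102, 0.0482, 0.0974]
eef_rot: [-3.142, -0.001, -0.115]
force: [-0.4, 0.7, -0.8]
grip_width: 0.0234
grip_force: 25.0
```

```bash
python3 -c "
from h import *
loose()
go((.527,.335,.098),(.527,.335,.028),(.527,.335,.098),(.618,.107,.098),(.618,.107,-.003))"
```

```text
tote [0.5268 0.3342 0.0442 0.1495 0.1806]
scrap [ 0.564  -0.3067  0.027   0.1406  0.1619]
t 32.9 pos [0.6095 0.0482 0.0957] rot [ 3.1413  0.0022 -0.115 ] w 0.0235
[0.527 0.335 0.098] units xyz [-2.87   -6.8854 -0.0572]
[0.527 0.335 0.028] units xyz [ 0.   -0.    1.75]
[0.527 0.335 0.098] units xyz [ 0.   -0.   -1.75]
[0.618 0.107 0.098] units xyz [ 2.9138  5.4014 -0.    ]
[ 0.618  0.107 -0.003] units xyz [ 0.    -0.     2.525]
```

View pics/chk.png

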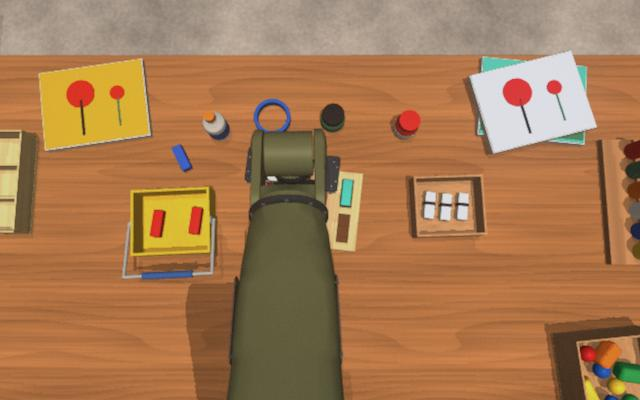

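Three white bars are in the reject box (446,207). Two reds are in the tote (157,223 and 196,220), with room between them.

Call:
step_arm:
  deltas:
    - {"dp": [-0.41,-0.98,0],"twist": 0}
    - {"dp": [-0.41,-0.98,0],"twist": 0}
    - {"dp": [-0.41,-0.98,0],"twist": 0}
    - {"dp": [-0.41,-0.98,0],"twist": 0}
    - {"dp": [-0.41,-0.98,0],"twist": 0}
    - {"dp": [-0.41,-0.98,0],"twist": 0}
    - {"dp": [-0.41,-0.98,0],"twist": 0}
    - {"dp": [0,0,0],"twist": 0}
    - {"dp": [0,0,0.6],"twist": 0}
    - {"dp": [0,0,0.65],"twist": 0}
    - {"dp": [0,0,0.45],"twist": 0}
    - {"dp": [0,0,0],"twist": 0}

```text
time_s: 34.1
ee_pos: [0.5259, 0.3325, 0.0254]
eef_rot: [3.138, 0.005, -0.115]
force: [-0.4, -0.3, -0.3]
grip_width: 0.024
grip_force: 25.0
```

Call:
step_arm:
  deltas:
    - {"dp": [0,0,0],"twist": 0}
    - {"dp": [0,0,0],"twist": 0}
    - {"dp": [0,0,0],"twist": 0}
    - {"dp": [0,0,-0.9],"twist": 0}
    - {"dp": [0,0,-0.85],"twist": 0}
    - {"dp": [0.48,0.9,0],"twist": 0}
    - {"dp": [0.48,0.9,0],"twist": 0}
    - {"dp": [0.48,0.9,0],"twist": 0}
    - {"dp": [0.48,0.9,0],"twist": 0}
    - {"dp": [0.48,0.9,0],"twist": 0}
    - {"dp": [0.48,0.9,0],"twist": 0}
    - {"dp": [0,0,0],"twist": 0}
  gripper: -0.15

```text
time_s: 35.3
ee_pos: [0.6187, 0.102, 0.0998]
eef_rot: [3.141, -0.001, -0.119]
force: [-0.4, 0.2, -0.3]
grip_width: 0.0401
grip_force: 0.0
```

```bash
python3 -c "
from h import *
loose()
go((.618,.107,.098),(.618,.107,-.003))"
```

```text
tote [0.5269 0.3342 0.0475 0.1497 0.1812]
scrap [ 0.5639 -0.3068  0.0316  0.1404  0.1622]
t 35.4 pos [0.6175 0.1057 0.0996] rot [-3.1413 -0.0007 -0.1164] w 0.0401
[0.618 0.107 0.098] units xyz [ 0.0092 -0.0331  0.0408]
[ 0.618  0.107 -0.003] units xyz [ 0.    -0.     2.525]
```

Call:
step_arm:
  deltas:
    - {"dp": [0,-0.02,0.65],"twist": 0}
    - {"dp": [0,0,0.7],"twist": 0}
    - {"dp": [0,0,0.6],"twist": 0}
    - {"dp": [0,0,0.4],"twist": 0}
    - {"dp": [0,0,0.2],"twist": 0}
    - {"dp": [0,0,0],"twist": 0}
    - {"dp": [0,0,0],"twist": 0}

```text
time_s: 36.1
ee_pos: [0.6179, 0.1073, -0.0018]
eef_rot: [-3.141, -0.001, -0.115]
force: [0.1, 0.1, 0.3]
grip_width: 0.0395
grip_force: 0.0
```

Call:
step_arm:
  deltas:
    - {"dp": [0,0,0],"twist": 0}
    - {"dp": [0,0,0],"twist": 0}
    - {"dp": [0,0,0],"twist": 0}
    - {"dp": [0,0,0],"twist": 0}
    - {"dp": [0,0,-0.6],"twist": 0}
    - {"dp": [0,0,-1],"twist": 0}
    - {"dp": [0,0,-0.9],"twist": 0}
    - {"dp": [0,0,0],"twist": 0}
    - {"dp": [0,0,0],"twist": 0}
  gripper: -1

```text
time_s: 37.0
ee_pos: [0.6174, 0.107, 0.0974]
eef_rot: [-3.141, -0.001, -0.115]
force: [-0.2, -0.1, -0.5]
grip_width: 0.0236
grip_force: 25.0
```

```bash
python3 -c "
from h import *
loose()
p,d=shot('side'); W=world('side',d); hsv=cv2.cvtColor(p,cv2.COLOR_RGB2HSV)
m=((hsv[...,0]<6)|(hsv[...,0]>174))&(hsv[...,1]>150)&(W[...,1]>.24)&(abs(W[...,0]-.527)<.07)
k,lab,st,ce=cv2.connectedComponentsWithStats(m.astype(np.uint8))
for i in range(1,k):
  if st[i,4]>40: q=W[lab==i]; print(st[i,4],np.median(q,0),q.min(0),q.max(0))
go((.527,.335,.098),(.527,.335,.043))"
```

```text
tote [0.5268 0.3342 0.0463 0.1497 0.1809]
scrap [ 0.5641 -0.3068  0.0328  0.1407  0.1623]
308 [0.5305 0.2926 0.0293] [0.4999 0.2766 0.0129] [0.5597 0.3033 0.0343]
323 [0.5267 0.337  0.0295] [0.4968 0.3208 0.0159] [0.5569 0.3484 0.0357]
344 [0.5229 0.3826 0.0295] [0.4938 0.3672 0.0156] [0.5526 0.3942 0.0345]
t 37.1 pos [0.6166 0.1069 0.0955] rot [ 3.141   0.0024 -0.115 ] w 0.0236
[0.527 0.335 0.098] units xyz [-2.88   -5.4076 -0.0614]
[0.527 0.335 0.043] units xyz [ 0.    -0.     1.375]
```

Call:
step_arm:
  deltas:
    - {"dp": [-0.48,-0.9,0],"twist": 0}
    - {"dp": [-0.48,-0.9,0],"twist": 0}
    - {"dp": [-0.48,-0.9,0],"twist": 0}
    - {"dp": [-0.48,-0.9,0],"twist": 0}
    - {"dp": [-0.48,-0.9,0],"twist": 0}
    - {"dp": [-0.48,-0.9,0],"twist": 0}
    - {"dp": [0,0,0],"twist": 0}
    - {"dp": [0,0,0],"twist": 0}
    - {"dp": [0,0,0.6],"twist": 0}
    - {"dp": [0,0,0.65],"twist": 0}
    - {"dp": [0,0,0.45],"twist": 0}
    - {"dp": [0,0,0],"twist": 0}

```text
time_s: 38.35
ee_pos: [0.5268, 0.3327, 0.0261]
eef_rot: [3.138, 0.004, -0.116]
force: [-0.0, -0.5, -0.8]
grip_width: 0.0238
grip_force: 25.0
```

Call:
step_arm:
  deltas:
    - {"dp": [0,0,0],"twist": 0}
    - {"dp": [0,0,0],"twist": 0}
    - {"dp": [0,0,0],"twist": 0}
    - {"dp": [0,0,0],"twist": 0}
    - {"dp": [0,0,-0.9],"twist": 0}
    - {"dp": [0,0,-0.9],"twist": 0}
    - {"dp": [0,0,-0.9],"twist": 0}
    - {"dp": [0,0.9,0],"twist": 0}
    - {"dp": [0,0.9,0],"twist": 0}
    - {"dp": [0,0.9,0],"twist": 0}
    - {"dp": [0,0.9,0],"twist": 0}
    - {"dp": [0,0.9,0],"twist": 0}
  gripper: -0.15

```text
time_s: 39.55
ee_pos: [0.5067, 0.1547, 0.1376]
eef_rot: [-3.141, -0.001, -0.115]
force: [-0.4, -0.2, 0.4]
grip_width: 0.0398
grip_force: 0.0
```

```bash
python3 -c "
from h import *
b=boxes(); print(b); print(boxes('side'))
shot('top','t5'); shot('side','s5')
go((.407,.33,.2),yaw=.046+np.pi/2)
print(ctrl.get_obs()['qpos'])"
```

```text
{'tote': array([0.5271, 0.3227, 0.0456, 0.1494, 0.1696]), 'scrap': array([ 0.5639, -0.3062,  0.0302,  0.1402,  0.1615]), 'grip': array([ 0.4066,  0.3333,  0.0973, -0.0004,  0.011 ,  0.0606])}
{'tote': array([0.526 , 0.3246, 0.0622, 0.1479, 0.164 ]), 'scrap': array([ 0.596 , -0.3054,  0.0043,  0.0781,  0.1695]), 'grip': array([0.406 , 0.3115, 0.098 , 0.0367, 0.0106, 0.1049])}
t 39.8 pos [0.5073 0.1557 0.1377] rot [-3.1411 -0.0009 -0.1162] w 0.0398
[0.407 0.33  0.2  ] units xyz [-2.9947 -4.0367 -1.5564]
twist units -24.822863802944255
[0.2288 0.2971 1.6312 0.0002 1.2122 1.9157]
```

View pics/s5.png

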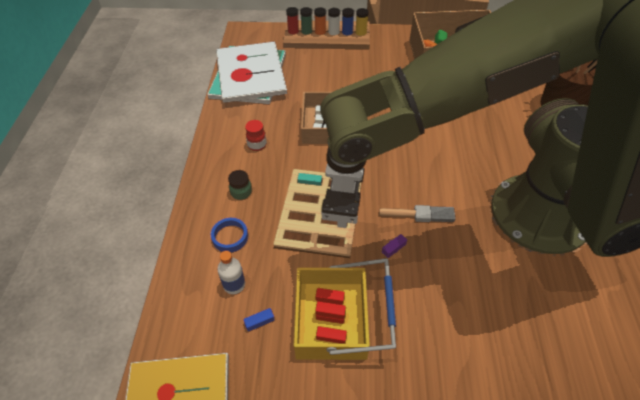

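The fourth red bar sits on the middle one in the tote (side view 331,312). The tote has been nudged about 2 cm toward -y: its rows are now 267-360, and were 274-368. I turn the wrist to fit the handle, then measure again.

Call:
step_arm:
  deltas:
    - {"dp": [0,0,-0.3],"twist": -1}
    - {"dp": [0,0,-0.3],"twist": -1}
    - {"dp": [0,0,-0.3],"twist": -1}
    - {"dp": [0,0,-0.3],"twist": -1}
    - {"dp": [0,0,0],"twist": -1}
    - {"dp": [0,0,0],"twist": -1}
    - {"dp": [0,0,0],"twist": -1}
    - {"dp": [0,0,0],"twist": -1}
    - {"dp": [0,0,0],"twist": -1}
    - {"dp": [0,0,0],"twist": -1}
    - {"dp": [0,0,0],"twist": -1}
    - {"dp": [0,0,0],"twist": -1}
  gripper: -0.15

```text
time_s: 40.95
ee_pos: [0.5071, 0.1572, 0.1852]
eef_rot: [-3.142, -0.0, 0.727]
force: [0.3, -0.3, 0.4]
grip_width: 0.0399
grip_force: 0.0
```

Call:
step_arm:
  deltas:
    - {"dp": [0,0,0],"twist": -1}
    - {"dp": [0,0,0],"twist": -1}
    - {"dp": [0,0,0],"twist": -1}
    - {"dp": [0,0,0],"twist": -1}
    - {"dp": [0,0,0],"twist": -1}
    - {"dp": [0,0,0],"twist": -1}
    - {"dp": [0,0,0],"twist": -1}
    - {"dp": [0,0,0],"twist": -1}
    - {"dp": [0,0,0],"twist": -1}
    - {"dp": [0,0,0],"twist": -1}
    - {"dp": [0,0,0],"twist": -1}
    - {"dp": [0,0,0],"twist": -1}

```text
time_s: 42.15
ee_pos: [0.5071, 0.1572, 0.1852]
eef_rot: [3.141, -0.0, 1.565]
force: [0.5, -0.4, -0.7]
grip_width: 0.0399
grip_force: 0.0
```

Call:
step_arm:
  deltas:
    - {"dp": [-1,-0.5,0],"twist": -0.8}
    - {"dp": [-1,-0.5,0],"twist": 0}
    - {"dp": [-1,-0.5,0],"twist": 0}
    - {"dp": [-1,-0.5,0],"twist": 0}
    - {"dp": [0,0,0],"twist": 0}
    - {"dp": [0,0,0],"twist": 0}
  gripper: -0.2

```text
time_s: 42.75
ee_pos: [0.4326, -0.0061, 0.1856]
eef_rot: [3.141, -0.0, 1.616]
force: [0.1, -0.6, 0.2]
grip_width: 0.0374
grip_force: 0.0
```

```bash
python3 -c "
from h import *
print(boxes()); print(boxes('side'))
b=[.407,.31]
go((.407,.31,.13),yaw=.046+np.pi/2)
print(ctrl.get_obs()['qpos'])"
```

```text
{'tote': array([0.5276, 0.3157, 0.0374, 0.1499, 0.1833]), 'scrap': array([ 0.564 , -0.3067,  0.0298,  0.1403,  0.1619]), 'grip': array([0.4075, 0.3094, 0.0975, 0.0407, 0.012 , 0.1064])}
{'tote': array([0.5259, 0.3162, 0.0473, 0.148 , 0.1766]), 'scrap': array([ 0.5638, -0.3053,  0.0308,  0.1392,  0.167 ]), 'grip': array([0.406 , 0.3126, 0.0983, 0.0394, 0.0095, 0.1036])}
t 42.9 pos [ 0.4328 -0.0053  0.1853] rot [ 3.1413 -0.0002  1.6178] w 0.0375
[0.407 0.31  0.13 ] units xyz [ 7.9033 -0.2726  1.3817]
twist units 0.014889210536946631
[-0.097   0.0318  1.8257  0.0002  1.2838 -0.1441]
```

Call:
step_arm:
  deltas:
    - {"dp": [0.9,-0.03,0],"twist": 0}
    - {"dp": [0.9,-0.03,0],"twist": 0}
    - {"dp": [0.9,-0.03,0],"twist": 0}
    - {"dp": [0.9,-0.03,0],"twist": 0}
    - {"dp": [0.9,-0.03,0],"twist": 0}
    - {"dp": [0.9,-0.03,0],"twist": 0}
    - {"dp": [0.9,-0.03,0],"twist": 0}
    - {"dp": [0.9,-0.03,0],"twist": 0}
    - {"dp": [0.72,-0.03,0.4],"twist": 0}
    - {"dp": [0,0,0.6],"twist": 0}
    - {"dp": [0,0,0.4],"twist": 0}
    - {"dp": [0,0,0],"twist": 0}

```text
time_s: 44.05
ee_pos: [0.4054, 0.3105, 0.1269]
eef_rot: [-3.138, 0.002, 1.619]
force: [0.9, 0.0, -0.7]
grip_width: 0.0374
grip_force: 0.0
```

```bash
python3 -c "
from h import *
b=boxes(); print(b); s=boxes('side');print(s)
go((.4066,.311,.049),yaw=.042+np.pi/2)
# gripper x-centre check from side depth
p,d=shot('side'); W=world('side',d)
s=W[(W[...,2]>.2)&(W[...,2]<.24)&(abs(W[...,0]-.41)<.12)&(abs(W[...,1]-.31)<.1)]
print(len(s),s.min(0),s.max(0))"
```

```text
{'tote': array([0.5288, 0.3155, 0.0209, 0.1489, 0.1827]), 'scrap': array([ 0.5641, -0.3068,  0.0322,  0.1407,  0.1625]), 'grip': array([0.4077, 0.2959, 0.0979, 0.0319, 0.0113, 0.0742])}
{'tote': array([0.5755, 0.3454, 0.6349, 0.1028, 0.2068]), 'scrap': array([ 0.5639, -0.3037,  0.0494,  0.1406,  0.1683]), 'grip': array([ 0.405 ,  0.3316,  0.0986, -0.0085,  0.0085,  0.1012])}
t 44.1 pos [0.4067 0.3105 0.1295] rot [-3.1415 -0.      1.6178] w 0.0377
[0.4066 0.311  0.049 ] units xyz [ 0.0114 -0.0013  2.0124]
twist units 0.07167491973367085
77 [0.3746 0.3003 0.2005] [0.4361 0.322  0.2377]
```

Call:
step_arm:
  deltas:
    - {"dp": [0,0,0.4],"twist": 0}
    - {"dp": [0,0,0.5],"twist": 0}
    - {"dp": [0,0,0.5],"twist": 0}
    - {"dp": [0,0,0.4],"twist": 0}
    - {"dp": [0,0,0.2],"twist": 0}
    - {"dp": [0,0,0],"twist": 0}
    - {"dp": [0,0,0],"twist": 0}

```text
time_s: 44.9
ee_pos: [0.4074, 0.3099, 0.0502]
eef_rot: [3.14, -0.001, 1.616]
force: [1.1, 0.4, 0.0]
grip_width: 0.0375
grip_force: 0.0
```

Call:
step_arm:
  deltas:
    - {"dp": [0,0,0],"twist": 0}
    - {"dp": [0,0,0],"twist": 0}
    - {"dp": [0,0,0],"twist": 0}
    - {"dp": [0,0,0],"twist": 0}
  gripper: -1
  squeeze: 15

```text
time_s: 45.3
ee_pos: [0.4068, 0.3096, 0.0493]
eef_rot: [-3.141, -0.0, 1.616]
force: [-1.4, -0.7, 0.6]
grip_width: 0.0156
grip_force: 15.0
```

```bash
python3 -c "
from h import *
go(); a0=.267
prev=None
for a in np.linspace(a0,1.62,12):
    q=np.array([-.125*np.cos(a),.125*np.sin(a)])
    if prev is not None: print(round(a,2),'dy(tool, -horizontal?)',(q-prev)/.04)
    prev=q
print('tooly world', np.sin(1.6178),-np.cos(1.6178))
"
```

```text
t 45.3 pos [0.4068 0.3096 0.0493] rot [-3.1415 -0.0001  1.6165] w 0.0156
0.39 dy(tool, -horizontal?) [0.1239 0.3636]
0.51 dy(tool, -horizontal?) [0.1676 0.3456]
0.64 dy(tool, -horizontal?) [0.2087 0.3225]
0.76 dy(tool, -horizontal?) [0.2467 0.2944]
0.88 dy(tool, -horizontal?) [0.281  0.2619]
1.01 dy(tool, -horizontal?) [0.311  0.2255]
1.13 dy(tool, -horizontal?) [0.3363 0.1856]
1.25 dy(tool, -horizontal?) [0.3565 0.1429]
1.37 dy(tool, -horizontal?) [0.3714 0.0981]
1.5 dy(tool, -horizontal?) [0.3806 0.0518]
1.62 dy(tool, -horizontal?) [0.3841 0.0047]
tooly world 0.998895530721246 0.04698636722625261
```

Call:
step_arm:
  deltas:
    - {"dp": [0,0.12,-0.36],"twist": 0}
    - {"dp": [0,0.17,-0.35],"twist": 0}
    - {"dp": [0,0.21,-0.32],"twist": 0}
    - {"dp": [0,0.25,-0.29],"twist": 0}
    - {"dp": [0,0,0],"twist": 0}
    - {"dp": [0,0,0],"twist": 0}

```text
time_s: 45.9
ee_pos: [0.4364, 0.3111, 0.1026]
eef_rot: [-3.141, -0.0, 1.616]
force: [-8.2, 0.2, 8.2]
grip_width: 0.0157
grip_force: 15.0
```

Call:
step_arm:
  deltas:
    - {"dp": [0,0.28,-0.26],"twist": 0}
    - {"dp": [0,0.31,-0.23],"twist": 0}
    - {"dp": [0,0.34,-0.19],"twist": 0}
    - {"dp": [0,0.36,-0.14],"twist": 0}
    - {"dp": [0,0,0],"twist": 0}
    - {"dp": [0,0,0],"twist": 0}

```text
time_s: 46.5
ee_pos: [0.4892, 0.3135, 0.1366]
eef_rot: [3.139, -0.001, 1.616]
force: [-3.3, -2.5, 14.4]
grip_width: 0.0157
grip_force: 15.0
```

```bash
python3 -c "
from h import *
print(boxes()); print(boxes('side')); go()"
```

```text
{'tote': array([ 0.5357,  0.2626, -1.5071,  0.0764,  0.1497]), 'scrap': array([ 0.5641, -0.3064,  0.0321,  0.1407,  0.1616]), 'grip': array([0.4903, 0.2865, 0.1822, 0.0817, 0.0121, 0.0507])}
{'tote': array([ 0.5286,  0.3186, -0.0014,  0.148 ,  0.1796]), 'scrap': array([ 0.5635, -0.3037,  0.0327,  0.14  ,  0.1671]), 'grip': array([0.4868, 0.3472, 0.1828, 0.0179, 0.0057, 0.0881])}
t 46.6 pos [0.489  0.3135 0.1366] rot [ 3.1394 -0.001   1.6163] w 0.0152
```

Call:
step_arm:
  deltas:
    - {"dp": [0,0.2,-0.1],"twist": 0}
    - {"dp": [0,0.2,-0.06],"twist": 0}
    - {"dp": [0,0.2,-0.04],"twist": 0}
    - {"dp": [0,0.2,-0.01],"twist": 0}
    - {"dp": [0,0.15,0],"twist": 0}
    - {"dp": [0,0,0],"twist": 0}
    - {"dp": [0,0,0],"twist": 0}

```text
time_s: 47.3
ee_pos: [0.5277, 0.315, 0.1436]
eef_rot: [3.14, -0.0, 1.616]
force: [0.9, -1.7, 6.1]
grip_width: 0.015
grip_force: 15.0
```

```bash
python3 -c "
from h import *
print(boxes()); print(boxes('side')); go()"
```

```text
{'tote': array([ 0.5538,  0.2339, -1.0865,  0.0596,  0.1506]), 'scrap': array([ 0.5638, -0.3062,  0.0249,  0.1404,  0.1622]), 'grip': array([0.5288, 0.287 , 0.19  , 0.0762, 0.0127, 0.0514])}
{'tote': array([0.5211, 0.313 , 0.3846, 0.0892, 0.211 ]), 'scrap': array([ 0.564 , -0.3039,  0.0465,  0.1407,  0.1676]), 'grip': array([0.5247, 0.3518, 0.1908, 0.0383, 0.0056, 0.091 ])}
t 47.4 pos [0.5276 0.315  0.1436] rot [ 3.1395 -0.0004  1.6161] w 0.0152
```

Call:
step_arm:
  deltas:
    - {"dp": [0,0.05,0],"twist": 0}
    - {"dp": [0,0.05,0],"twist": 0}
    - {"dp": [0,0,0],"twist": 0}
    - {"dp": [0,0,0],"twist": 0}

```text
time_s: 47.8
ee_pos: [0.5314, 0.3152, 0.1435]
eef_rot: [3.14, -0.0, 1.616]
force: [-0.5, -1.6, 5.4]
grip_width: 0.0154
grip_force: 15.0
```

Call:
step_arm:
  deltas:
    - {"dp": [0,0.05,0],"twist": 0}
    - {"dp": [0,0.05,0],"twist": 0}
    - {"dp": [0,0,0],"twist": 0}
    - {"dp": [0,0,0],"twist": 0}

```text
time_s: 48.2
ee_pos: [0.5352, 0.3153, 0.1433]
eef_rot: [3.14, -0.0, 1.616]
force: [0.6, -0.7, 4.5]
grip_width: 0.0156
grip_force: 15.0
```

```bash
cat >> h.py <<'E'
def rim():
    for n in('top','side'):
        p,d=shot(n,'rim_'+n); W=world(n,d); hsv=cv2.cvtColor(p,cv2.COLOR_RGB2HSV)
        m=(hsv[...,0]>22)&(hsv[...,0]<32)&(hsv[...,1]>150)&(W[...,1]>.17)&(W[...,1]<.5)&(W[...,2]>.063)&(W[...,2]<.076)&(W[...,0]<.68)
        q=W[m]; q=q[:,:]; lo=q[q[:,0]<.49]; hi=q[(q[:,0]>.57)]
        print(n,'lowx',len(lo),np.median(lo[:,0]) if len(lo) else None,'hix',len(hi),np.median(hi,0) if len(hi) else None, 'y',q[:,1].min(),q[:,1].max(),'x',q[:,0].min(),q[:,0].max())
    b=boxes('side'); print(b['grip'],boxes()['grip'])
E
python3 -c "
from h import *
rim()
p=cv2.imread('pics/rim_side.png')[240:390,260:440]; cv2.imwrite('pics/c7.png',cv2.resize(p,(720,600),interpolation=cv2.INTER_CUBIC))"
```

```text
top lowx 10 0.4855939387346656 hix 101 [0.6053 0.2468 0.0701] y 0.2233542782405514 0.29128605577351413 x 0.48103840406532494 0.6100559596701912
side lowx 111 0.45883251119837254 hix 6 [0.5919 0.2317 0.07  ] y 0.22993822816798437 0.40545551791346945 x 0.4547147368772825 0.6020718058970153
[0.5324 0.3477 0.1909 0.043  0.0056 0.0911] [ 0.5362  0.2875  0.19   -0.0234  0.0112  0.0504]
```

View pics/c7.png

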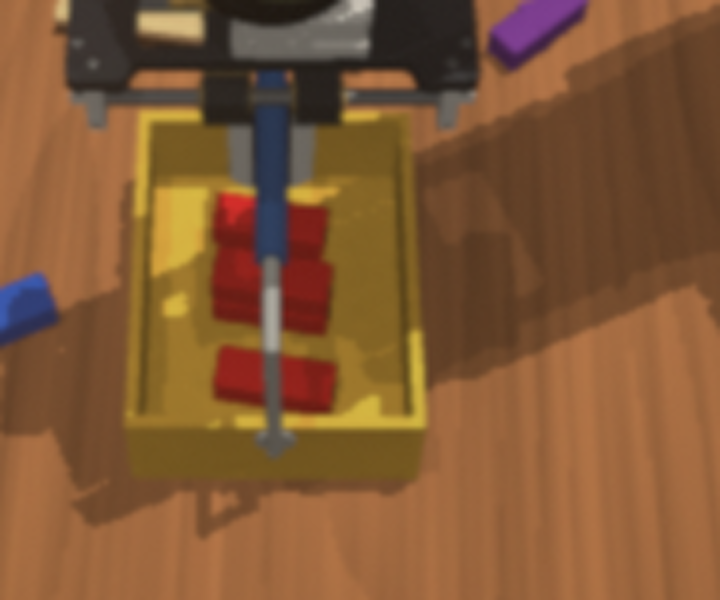

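The handle stands about vertical over the tote (crop 272,250), and the reds lie flat inside. I push a bit further and see whether the tote follows, which means the stop is reached.

Call:
step_arm:
  deltas:
    - {"dp": [0,0.05,0],"twist": 0}
    - {"dp": [0,0.05,0],"twist": 0}
    - {"dp": [0,0.05,0],"twist": 0}
    - {"dp": [0,0,0],"twist": 0}
    - {"dp": [0,0,0],"twist": 0}

```text
time_s: 48.9
ee_pos: [0.5399, 0.3157, 0.1441]
eef_rot: [-3.141, 0.0, 1.617]
force: [-9.0, -4.3, 14.1]
grip_width: 0.0155
grip_force: 15.0
```

```bash
python3 -c "
from h import *
rim()"
```

```text
top lowx 6 0.4865589025327204 hix 98 [0.6069 0.2418 0.0703] y 0.22303468862970482 0.29134684727488525 x 0.4832791983476459 0.6121480105819498
side lowx 108 0.4608128437466916 hix 0 None y 0.35100417578354975 0.4041229328607381 x 0.4549931564338257 0.5486779137692044
[0.5376 0.3447 0.192  0.0431 0.0056 0.0916] [0.5409 0.2863 0.1912 0.0803 0.0124 0.0481]
```

Call:
step_arm:
  deltas:
    - {"dp": [0,0,0],"twist": 0}
    - {"dp": [0,0,0],"twist": 0}
    - {"dp": [0,0,0],"twist": 0}
    - {"dp": [0,0,0],"twist": 0}
    - {"dp": [0,0,-0.3],"twist": 0}
    - {"dp": [0,0,-0.6],"twist": 0}
    - {"dp": [0,0,-0.8],"twist": 0}
    - {"dp": [0,0,-0.8],"twist": 0}
    - {"dp": [-0.5,0,-0.5],"twist": 0}
    - {"dp": [-1,0,0],"twist": 0}
    - {"dp": [-1,0,0],"twist": 0}
    - {"dp": [-1,0,0],"twist": 0}
  gripper: -0.2

```text
time_s: 50.3
ee_pos: [0.5466, 0.1744, 0.2642]
eef_rot: [3.14, -0.0, 1.617]
force: [0.1, 0.0, -0.3]
grip_width: 0.0373
grip_force: 0.0
```

Call:
step_arm:
  deltas:
    - {"dp": [-1,0,0],"twist": 0}
    - {"dp": [-1,0,0],"twist": 0}
    - {"dp": [-1,0,0],"twist": 0}
    - {"dp": [-1,0,0],"twist": 0}
    - {"dp": [-1,0,0],"twist": 0}
    - {"dp": [0,0,0],"twist": 0}
    - {"dp": [0,0,0],"twist": 0}

```text
time_s: 51.0
ee_pos: [0.556, -0.0244, 0.2639]
eef_rot: [3.141, -0.0, 1.615]
force: [0.4, -0.1, 0.0]
grip_width: 0.0376
grip_force: 0.0
```

```bash
python3 -c "
from h import *
rim(); print(boxes()); print(boxes('side'));go()
a=cv2.imread('pics/rim_side.png'); b=cv2.imread('pics/rim_top.png')
cv2.imwrite('pics/c8.png',np.vstack([cv2.resize(a[80:380,200:440],(400,500))]) if 0 else np.hstack([cv2.resize(a[80:380,200:440],(400,500)),cv2.resize(b[130:310,110:254],(400,500))]))"
```

```text
top lowx 251 0.4629228695563883 hix 239 [0.6042 0.3184 0.0699] y 0.22261370430790675 0.4073331706660491 x 0.4560991716216799 0.6098534003451688
side lowx 129 0.45894427386405584 hix 101 [0.5987 0.4    0.0701] y 0.23053234919974408 0.40831372955666073 x 0.45470505465750954 0.6034438582837751
[0.5354 0.318  0.1905 0.0455 0.0099 0.1059] [0.5367 0.3151 0.19   0.0394 0.013  0.1067]
{'tote': array([0.5332, 0.3164, 0.0406, 0.1498, 0.1828]), 'scrap': array([ 0.564 , -0.3066,  0.0313,  0.1407,  0.1622]), 'grip': array([0.5368, 0.3153, 0.1901, 0.0375, 0.013 , 0.1072])}
{'tote': array([0.5314, 0.317 , 0.043 , 0.1486, 0.1771]), 'scrap': array([ 0.5639, -0.3053,  0.0432,  0.1404,  0.1668]), 'grip': array([0.5355, 0.3181, 0.1904, 0.0394, 0.0099, 0.1033])}
t 51.3 pos [ 0.5559 -0.0231  0.2633] rot [ 3.1414 -0.      1.6178] w 0.0376
```

View pics/c8.png

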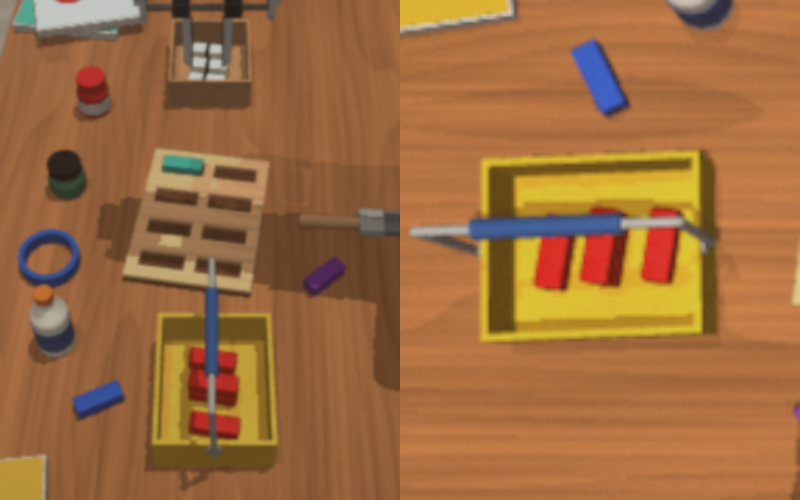

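Tote, reds and rejects are all in place. The grip is 3.6-4.1 mm past the tote's centre, which is what the 1.6 rad stop gives, and the arm is clear.

```bash
python3 -c "
from station import ctrl
print(ctrl.hand_in())"
```

```text
the job is handed in; nothing more can be done
None
```

I handed the job in: in the last pictures four red bars are in the tote, three cracked white bars are in the reject box, the turquoise bar is in its pocket, and the handle is up at its stop, though the verdict isn't shown.

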